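# Set the extraction buffers in the cold block in order of use

### The job

The four buffer tubes for an extraction stand in no particular order in the slate-blue storage rack. Move them into the aluminium cold block so that they can be used one after another from its green end: red cap (lysis) in the well next to the green grip, then yellow (binding), blue (wash) and white (elution) at the black end. Stand each tube upright and fully down in its own well, and do not tip a tube over or shift the glass beaker.

Things in the scene. Friction and masses are not known exactly. Their poses are not given: they have to be found in the camera images.
- red_tube: Loose 50 ml conical plastic centrifuge tube with a red screw cap (lysis buffer), pale body 29 mm in diameter, 115 mm tall in all, about 60 g. Origin at the centre of its lower tip, z up along its axis. The lowest 16 mm taper to a blunt tip 10 mm wide; the ribbed cap is 34 mm in diameter and takes up the top 20 mm (95 to 115 mm above the origin). Grip the cap from above with the fingers closing across the row.
- yellow_tube: Loose 50 ml conical plastic centrifuge tube with a yellow screw cap (binding buffer), pale body 29 mm in diameter, 115 mm tall in all, about 60 g. Origin at the centre of its lower tip, z up along its axis. The lowest 16 mm taper to a blunt tip 10 mm wide; the ribbed cap is 34 mm in diameter and takes up the top 20 mm (95 to 115 mm above the origin). Grip the cap from above with the fingers closing across the row.
- blue_tube: Loose 50 ml conical plastic centrifuge tube with a blue screw cap (wash buffer), pale body 29 mm in diameter, 115 mm tall in all, about 60 g. Origin at the centre of its lower tip, z up along its axis. The lowest 16 mm taper to a blunt tip 10 mm wide; the ribbed cap is 34 mm in diameter and takes up the top 20 mm (95 to 115 mm above the origin). Grip the cap from above with the fingers closing across the row.
- white_tube: Loose 50 ml conical plastic centrifuge tube with a white screw cap (elution buffer), pale body 29 mm in diameter, 115 mm tall in all, about 60 g. Origin at the centre of its lower tip, z up along its axis. The lowest 16 mm taper to a blunt tip 10 mm wide; the ribbed cap is 34 mm in diameter and takes up the top 20 mm (95 to 115 mm above the origin). Grip the cap from above with the fingers closing across the row.
- storage_rack: Slate-blue open plastic rack, fixed, 72 x 220 x 72 mm (its end frames are the highest part; top deck at 66 mm), in which the four tubes start. Origin at the centre of its underside; the row of four holes runs along its y axis at y = -75, -25, 25 and 75 mm, x = 0. A standing tube's tip rests 6 mm above the worktop, so its cap reaches 121 mm. The holes are 33 mm wide.
- cold_block: Bored aluminium block, fixed, 66 x 200 x 70 mm, with a plastic hand grip at each end, one green and one black. Origin at the centre of its underside; one row of four wells along its y axis at y = -75, -25, 25 and 75 mm, x = 0. Each well is 33 mm wide, open at the top (mouth 70 mm above the worktop) and 58 mm deep: the tip of a fully seated tube rests 12 mm above the worktop, its cap reaching 127 mm. A tube let go with its tip inside the well slides home by its own weight.
- green_grip: Green plastic hand grip on one end of the cold block (at either end, it changes from start to start), fixed, 70 mm across the block, 26 mm along it, top at 72 mm. Origin at the centre of its underside, on the block's centre line 113 mm from the block's centre: the four wells lie 38, 88, 138 and 188 mm from it. It marks the end where the order begins.
- black_grip: Black plastic hand grip, same size, on the other end of the cold block, fixed, 113 mm from the block's centre. Origin at the centre of its underside.
- glass_beaker: Loose empty glass beaker, 53 mm in diameter and 66 mm tall, standing between the rack and the block; not to be moved. Origin at the centre of its underside.
Things that resemble listed ones, but are neither listed nor needed, are in the scene too. What is shaped like the yellow_tube but turquoise is not meant. What is shaped like the blue_tube but purple is not meant.

How it is judged:
By the outcome, as a careful person would: the job done as asked, in the order asked, and still so for the second after the job is handed in, with the robot touching nothing.
It also fails if it takes over 96 s, if anything falls off the work surface, if the arm or the gripper's body presses on something with over 40 N, if the wrist force passes 120 N, or if a joint passes its speed limit or range.

### The arm

A 6-joint arm with a two-finger parallel gripper is mounted at the origin on a cart in front of the work surface, level with it; the furniture and walls round the work are solid. World frame = base frame: x ahead of the robot, y to its left, z up, the work surface at z = 0. Lengths are in m, angles in rad, forces in N, time in s.
With the tool pointing down it reaches from about 0.25 to 0.725 m from the base axis. Payload 9.7 kg.
Tool frame: the origin (TCP) lies at the very end of the fingers, on their centre line; the grasp point (between the pads) lies 19 mm behind it; x points along the fingers, y is the direction in which the jaws open and shut, and the axes are right-handed (so a half turn about x gives the same grasp; the last joint's range is limited). The gripper opens to 85 mm and grips with 20 to 120 N. Pads are 22 mm wide; open, the fingers measure 114 mm over their backs; the gripper's body (76 mm by 85 mm) begins 54 mm behind the grasp point. The pads swing forward as they close: fully open they stand 13 mm farther back than shut.
Start: joints at [-1.296, 0.087, 0.176, 1.66, 0, 1.571], TCP at [0.149, -0.529, 0.198] pointing down, gripper open.
Joint ranges: [-3.13, 3.13], [-0.85, 1.81], [-1.15, 1.24], [-2.2, 2.28], [-1.44, 1.52], [-3.14, 3.14]. Speed limits (rad/s): [2.22, 2.22, 2.57, 3.14, 3.14, 3.14].

### API

Orientations are given as a unit quaternion [x, y, z, w].
In Python, from plant import * gives the robot as it stands.
- The arm moves only by the tool play_rows, never from a script. Its argument "increments" is a list of rows, each a list of 3 entries, a list of its own where there are three numbers: the shift along the world's x, y, z in m, then the turn, a rotation vector about the world's x, y, z in rad, then the opening, from -1 (shut) to 1 (fully open). A call has 1 to 10 rows; each row shifts and turns the pose as measured when the row begins; what a row does not reach is not made up. A row lasts 1/12 s, in which the tool goes at most 41.7 mm and 7.16 degrees, less where a joint would pass 70% of its speed; a pose out of reach is approached as far as the arm can. A call with a gripper value outside its range is refused whole. The fingers move at their own pace and stop on an object; the grip force is fixed at half the most. Time passes only in rows, so rows that do not move let the fingers close. It gives the time, the measured TCP pose, the force and the opening at its end, in the units of the state.
- sense(): the state, without advancing time (a new reading comes with each control period).
- capture(name): name is "scene" or "top"; returns (picture, depth): 480x640x3 uint8, blue, green, red; 480x640 float32, m along the optical axis (not along the pixel's ray), 0 where there is no reading.
- get_calibration(name): a dict with "fx", "fy", "cx", "cy" (pixels), "D" ([k1, k2, p1, p2, k3] as OpenCV has them; the pictures are not rectified), "world_to_cam" (4x4, takes a point from world to camera coordinates). Camera axes: x right, y up, looking along -z (the intrinsics and any distortion apply to the point x, -y, -z); pixel columns grow to the right and rows downward; lengths in m; the calibration is good to about 2 mm. A picture is of the moment at which its call begins. get_calibration takes no time and is no camera call.
- job_done(): hands the job in, once; it reports no verdict.
The state is a dict: "t": time; "joint_positions": joint angles; "qvel": joint speeds; "joint_torque": joint torques, N m; "tool_pos": TCP position; "tool_rot": TCP orientation; "contact_force": force on the tool from outside, world axes, zero at the start; "torque": the same for the moment, N m; "finger_gap": finger opening in m.
Only numpy, scipy, OpenCV 4.12 (cv2) and the standard library are available. Lean on these libraries where they do the work, as an engineer would, in place of code of your own. Each camera call takes 0.05 s, during which the arm holds its last target.

## Working session

There is one attempt and no reset: what is moved stays moved. The work goes in short steps, Python scripts to look and compute and a tool call to move; the robot and the scene stay as the last step left them, time stands still between calls to the robot, and variables do not carry over. Pictures are saved under pics/ and viewed, and the job is handed in when it is done.

Besides the shell and the picture viewer there is one more tool, called after "Emit:" as name(argument=value, ...), one argument or row to a line, values as JSON. play_rows: Moves the arm, as the interface text tells. Its arguments: {"type":"object","properties":{"increments":{"type":"array"}},"required":["increments"]}

```bash
mkdir -p pics; ls; python3 - <<'E'
from plant import *
import cv2
for n in ("scene","top"):
    p,d=capture(n); cv2.imwrite(f"pics/{n}0.png",p)
    import numpy as np; np.save(f"pics/{n}0.npy",d)
    print(get_calibration(n))
print(sense())
E
```

```text
pics
{'fx': 528.786748685092, 'fy': 528.786748685092, 'cx': 320.03161251294705, 'cy': 249.3278769684356, 'D': array([0.01138767, 0.        , 0.        , 0.        , 0.        ]), 'world_to_cam': array([[ 0.83322673, -0.55236915,  0.02493064, -0.44203749],
       [ 0.23955125,  0.40125585,  0.8840865 , -0.17836814],
       [-0.49834568, -0.73067234,  0.46665782, -0.83749575],
       [ 0.        ,  0.        ,  0.        ,  1.        ]])}
{'fx': 561.3805002714394, 'fy': 561.3805002714394, 'cx': 315.2468624485837, 'cy': 249.64230268091939, 'D': array([-0.02387616,  0.        ,  0.        ,  0.        ,  0.        ]), 'world_to_cam': array([[ 0.01177896, -0.99981325,  0.01532076, -0.0142373 ],
       [ 0.98676201,  0.0141009 ,  0.1615608 , -0.55204067],
       [-0.16174666,  0.01321492,  0.98674383, -1.14146531],
       [ 0.        ,  0.        ,  0.        ,  1.        ]])}
{'t': 0.1, 'joint_positions': array([-1.29601203e+00,  8.73794691e-02,  1.75227951e-01,  1.65981964e+00,
       -1.37208849e-05,  1.57080034e+00]), 'qvel': array([-0.00069965, -0.0023959 ,  0.00090333,  0.00184217, -0.0017007 ,
       -0.00141612]), 'joint_torque': array([ 6.85458290e-04, -5.21561587e+01,  4.65653229e+01,  1.58926053e-02,
        4.71930548e-06, -1.07734442e-05]), 'tool_pos': array([ 0.14916479, -0.52912728,  0.19787556]), 'tool_rot': array([-0.70038176, -0.09725493,  0.70050515, -0.09643336]), 'contact_force': array([-0.25453009, -0.0804733 , -0.5705282 ]), 'torque': array([ 0.05193118, -0.01493251, -0.02868136]), 'finger_gap': 0.0851762648799822}
```

View pics/scene0.png

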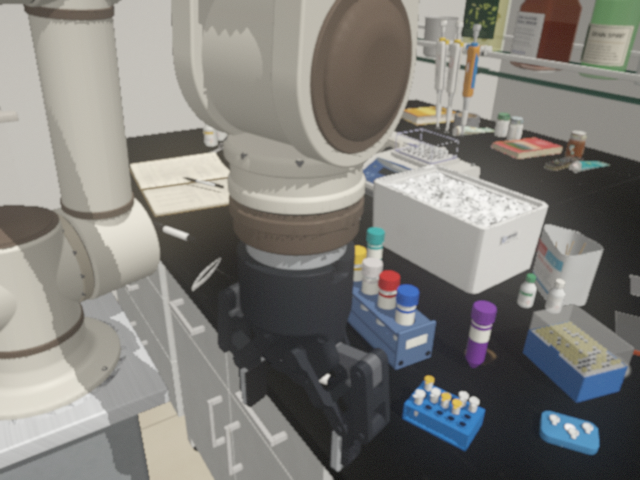

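View pics/top0.png

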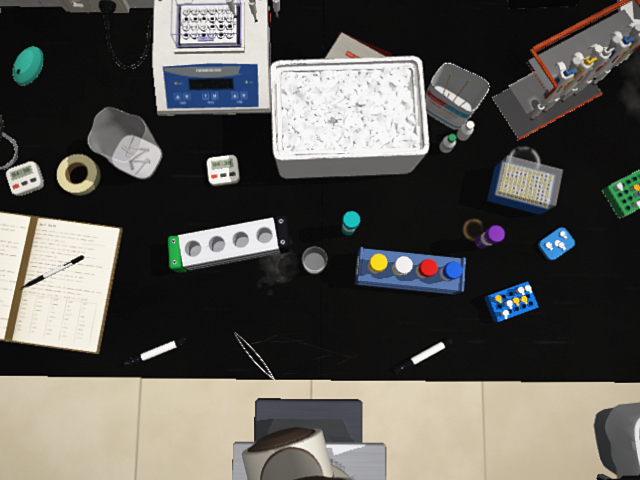

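Top view: rack from left to right holds yellow (379,262), white (404,266), red (429,268) and blue (453,270). The block has its green grip at the left (176,252), black at the right (282,235), and the beaker is at (314,260). Lookalikes are the turquoise tube (351,220) and the purple tube (492,236), both outside the rack. Next I measure positions.

```bash
cat > h.py <<'E'
import numpy as np, cv2
from plant import *
def ray(n,uv):
    c=get_calibration(n); K=np.array([[c['fx'],0,c['cx']],[0,c['fy'],c['cy']],[0,0,1]])
    p=cv2.undistortPoints(np.array(uv,float).reshape(-1,1,2),K,c['D']).reshape(-1,2)
    T=c['world_to_cam']; R=T[:3,:3]; o=-R.T@T[:3,3]
    d=np.c_[p[:,0],-p[:,1],-np.ones(len(p))]@R
    return o,d
def onz(n,uv,z):
    o,d=ray(n,uv); return o+d*((z-o[2])/d[:,2])[:,None]
def proj(n,P):
    c=get_calibration(n); K=np.array([[c['fx'],0,c['cx']],[0,c['fy'],c['cy']],[0,0,1]])
    T=c['world_to_cam']; q=np.atleast_2d(P)@T[:3,:3].T+T[:3,3]; q=q*[1,-1,-1]
    return cv2.projectPoints(q,np.zeros(3),np.zeros(3),K,c['D'])[0].reshape(-1,2)
E
python3 - <<'E'
from h import *
im=cv2.imread('pics/top0.png'); d=np.load('pics/top0.npy')
def pts(uv):
    u,v=np.array(uv).T; o,r=ray('top',uv); return o+r*d[v,u][:,None]  # r has unit depth
# depth based cap tops: world point cloud
vv,uu=np.mgrid[0:480,0:640]; uv=np.c_[uu.ravel(),vv.ravel()]
P=pts(uv).reshape(480,640,3); np.save('pics/P.npy',P)
def blobs(mask,n=6,mn=40):
    k,l,s,c=cv2.connectedComponentsWithStats(mask.astype(np.uint8))
    return [(l==i) for i in range(1,k) if s[i,4]>mn]
roi=np.zeros((480,640),bool); roi[235:300,345:475]=1
for m in blobs(roi&(P[...,2]>0.113)&(P[...,2]<.135)):
    c=np.argwhere(m)[:,::-1].mean(0); (cc,r)=cv2.minEnclosingCircle(np.argwhere(m)[:,::-1].astype(np.float32))
    print('cap px',c,cc,r,m.sum(),'z',np.median(P[m][:,2]),'mean',P[m].mean(0),'rayz',onz('top',[c],.121)[0], im[int(c[1]),int(c[0])])
roi[:]=0; roi[205:280,160:300]=1
for z0,z1,nm in((.062,.078,'block'),):
  m=roi&(P[...,2]>z0)&(P[...,2]<z1)
  r=cv2.minAreaRect(P[m][:,:2].astype(np.float32)); print(nm,r,np.median(P[m][:,2]))
# wells: grey dark ellipse within block top
g=cv2.cvtColor(im,cv2.COLOR_BGR2GRAY)
hsv=cv2.cvtColor(im,cv2.COLOR_BGR2HSV)
w=roi&(g>60)&(g<190)&(hsv[...,1]<60)
for nm,m in (('green',roi&(hsv[...,0]>45)&(hsv[...,0]<80)&(hsv[...,1]>120)),):
  for b in blobs(m): c=np.argwhere(b)[:,::-1].mean(0); print(nm,c,onz('top',[c],.072))
cs=cv2.resize(im[205:300,160:475],None,fx=2.5,fy=2.5,interpolation=cv2.INTER_CUBIC); cv2.imwrite('pics/crop1.png',cs)
roi[:]=0; roi[240:280,296:335]=1
m=roi&(P[...,2]>.05)&(P[...,2]<.08)
if m.sum(): r=cv2.minEnclosingCircle(P[m][:,:2].astype(np.float32)); print('beaker',r,m.sum())
# rack
roi[:]=0; roi[235:305,345:475]=1
m=roi&(P[...,2]>.055)&(P[...,2]<.08); print('rack',cv2.minAreaRect(P[m][:,:2].astype(np.float32)))
E
```

```text
cap px [378.37656904 261.9665272 ] (378.37078857421875, 261.9382019042969) 8.872211456298828 239 z 0.12028689762542766 mean [ 0.51697987 -0.13098767  0.12023498] rayz [ 0.51686085 -0.13089087  0.121     ] [ 33 219 246]
cap px [403.56016598 264.45228216] (403.6325378417969, 264.3795166015625) 8.783408164978027 241 z 0.12061432689050111 mean [ 0.51267866 -0.18078405  0.12046155] rayz [ 0.51259379 -0.18069041  0.121     ] [238 238 242]
cap px [428.60416667 267.03333333] (428.39794921875, 267.1326599121094) 8.862567901611328 240 z 0.1204609346790082 mean [ 0.50822665 -0.23040054  0.12034644] rayz [ 0.50812786 -0.23025739  0.121     ] [ 30  35 227]
cap px [453.64754098 269.53688525] (453.4459533691406, 269.7432556152344) 8.983260154724121 244 z 0.11992986700107233 mean [ 0.50396197 -0.28017333  0.11990821] rayz [ 0.50380978 -0.27988673  0.121     ] [228 105  40]
block ((0.5630220174789429, 0.17380306124687195), (0.07023678719997406, 0.25570034980773926), 11.614137649536133) 0.06966799359697551
green [174.37931034 254.93103448] [[0.53259235 0.28290888 0.072     ]]
beaker ((0.5305250287055969, -0.005286662373691797), 0.0263327918946743) 131
rack ((0.510481595993042, -0.2053719460964203), (0.21953962743282318, 0.0709495097398758), 85.05549621582031)
```

View pics/crop1.png

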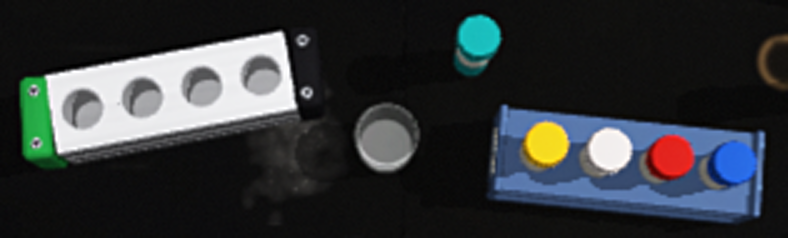

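```bash
python3 - <<'E'
from h import *
im=cv2.imread('pics/top0.png'); P=np.load('pics/P.npy')
g=cv2.cvtColor(im,cv2.COLOR_BGR2GRAY)
# well mouths: non-bright pixels enclosed in the bright block top
roi=np.zeros((480,640),np.uint8); roi[205:280,160:300]=1
top=((g>215)&(roi>0)).astype(np.uint8)
cn,h=cv2.findContours(top,cv2.RETR_CCOMP,cv2.CHAIN_APPROX_NONE)
W=[]
for c,hh in zip(cn,h[0]):
    if hh[3]>=0 and cv2.contourArea(c)>60:
        (e,ax,a)=cv2.fitEllipse(c); w=onz('top',[e],.07)[0]; W.append(w); 
        q=onz('top',c.reshape(-1,2),.07)[:,:2]; print(np.round(e,1),np.round(ax,1),np.round(w,4),cv2.minEnclosingCircle(q.astype(np.float32)))
W=np.array(W); W=W[W[:,1].argsort()[::-1]]
print(np.diff(W,axis=0), np.linalg.norm(np.diff(W,axis=0),axis=1))
c=np.array([.5630,.1738]);
for a in (11.6,10,9.5):
  u=np.array([-np.sin(np.radians(a)),np.cos(np.radians(a))]); print(a,[(c+s*u).round(4) for s in(.075,.025,-.025,-.075)])
m=np.zeros((480,640),bool); m[205:280,160:300]=1; m&=(P[...,2]>.064)&(P[...,2]<.076)
k,l,s,_=cv2.connectedComponentsWithStats(m.astype(np.uint8)); b=l==(1+s[1:,4].argmax())
print(cv2.minAreaRect(P[b][:,:2].astype(np.float32)))
E
```

```text
[192.5 248. ] [17.9 18.2] [0.5479 0.2468 0.07  ] ((0.5479444265365601, 0.246786966919899), 0.019803881645202637)
[216.4 243.5] [17.9 18.2] [0.558  0.1979 0.07  ] ((0.5581024289131165, 0.1979871243238449), 0.020061947405338287)
[240.1 239. ] [17.6 18.2] [0.5682 0.1491 0.07  ] ((0.568329930305481, 0.14907757937908173), 0.019580308347940445)
[264.  234.5] [17.5 18.1] [0.5784 0.1    0.07  ] ((0.5786789059638977, 0.0999428853392601), 0.01955479010939598)
[[ 0.01013578 -0.04893981  0.        ]
 [ 0.01021185 -0.04875239  0.        ]
 [ 0.01020553 -0.04915493  0.        ]] [0.04997839 0.04981042 0.05020319]
11.6 [array([0.5479, 0.2473]), array([0.558 , 0.1983]), array([0.568 , 0.1493]), array([0.5781, 0.1003])]
10 [array([0.55  , 0.2477]), array([0.5587, 0.1984]), array([0.5673, 0.1492]), array([0.576 , 0.0999])]
9.5 [array([0.5506, 0.2478]), array([0.5589, 0.1985]), array([0.5671, 0.1491]), array([0.5754, 0.0998])]
((0.5630229115486145, 0.17380517721176147), (0.07009684294462204, 0.25573253631591797), 11.650968551635742)
```

Wells, measured two ways and agreeing within 1 mm, have a 50 mm pitch. Green to black they are (.548,.247), (.558,.198), (.568,.149) and (.578,.100), with the block at +11.7°. The rack is at −5°. The crop confirms yellow, white, red, blue in the rack and green at the left.

```bash
cat >> h.py <<'E'
from scipy.spatial.transform import Rotation as Rn
def st(tgt=None,ang=None):
    s=sense(); R=Rn.from_quat(s['tool_rot']).as_matrix(); p=s['tool_pos']
    y=R[:,1]; a=np.degrees(np.arctan2(y[1],y[0])); a=(a+90)%180-90
    print('t',round(s['t'],2),'pos',p.round(4),'x',R[:,0].round(3),'jaw deg',a.round(2),'gap',round(s['finger_gap'],4),'F',s['contact_force'].round(1),'q',s['joint_positions'].round(2))
    if tgt is not None: print('delta',(np.array(tgt)-p).round(4), 'turn z rad',None if ang is None else round(np.radians(ang-a),4),'tilt fix',np.cross(R[:,0],[0,0,-1]).round(4))
E
python3 -c "
from h import *
st((.508,-.230,.25),-5)"
```

```text
t 0.1 pos [ 0.1492 -0.5291  0.1979] x [-0.     0.001 -1.   ] jaw deg -74.26 gap 0.0852 F [-0.3 -0.1 -0.6] q [-1.3   0.09  0.18  1.66 -0.    1.57]
delta [0.3588 0.2991 0.0521] turn z rad 1.2087 tilt fix [-0.0011 -0.0003 -0.    ]
```

Emit:
play_rows(
  increments=[
    [[0.01, 0.01, 0.02], [0, 0, 0.1], 1],
    [[0.03, 0.02, 0.02], [0, 0, 0.11], 1],
    [[0.03, 0.025, 0.015], [0, 0, 0.11], 1],
    [[0.03, 0.025, 0], [0, 0, 0.11], 1],
    [[0.03, 0.025, 0], [0, 0, 0.11], 1],
    [[0.03, 0.025, 0], [0, 0, 0.11], 1],
    [[0.03, 0.025, 0], [0, 0, 0.11], 1],
    [[0.03, 0.025, 0], [0, 0, 0.11], 1],
    [[0.03, 0.025, 0], [0, 0, 0.11], 1],
    [[0.03, 0.025, 0], [0, 0, 0.11], 1],
  ],
)

```text
t: 0.93
tool_pos: [0.4329, -0.2903, 0.2504]
tool_rot: [-0.539, -0.458, 0.543, -0.453]
contact_force: [0.1, -1.8, 0.1]
finger_gap: 0.0853
```

```bash
python3 -c "
from h import *
st((.508,-.230,.25),-5)"
```

```text
t 0.93 pos [ 0.4329 -0.2903  0.2504] x [-0.009  0.    -1.   ] jaw deg -9.79 gap 0.0853 F [ 0.1 -1.8  0.1] q [-0.59  0.05  0.24  1.77 -0.    1.15]
delta [ 0.0751  0.0603 -0.0004] turn z rad 0.0836 tilt fix [-0.0004 -0.0086 -0.    ]
```

Emit:
play_rows(
  increments=[
    [[0.03, 0.025, 0], [0, 0, 0.04], 1],
    [[0.03, 0.025, 0], [0, -0.004, 0.03], 1],
    [[0.01, 0.006, 0], [0, 0, 0], 1],
    [[0, 0, 0], [0, 0, 0], 1],
  ],
)

```text
t: 1.27
tool_pos: [0.5099, -0.2252, 0.2479]
tool_rot: [-0.519, -0.481, 0.521, -0.477]
contact_force: [1.4, 0.4, 0.6]
finger_gap: 0.0854
```

```bash
python3 -c "
from h import *
st((.508,-.230,.15),-5)"
```

```text
t 1.27 pos [ 0.5099 -0.2252  0.2479] x [-0.007  0.002 -1.   ] jaw deg -4.71 gap 0.0854 F [1.4 0.4 0.6] q [-0.42  0.14  0.33  1.77 -0.    1.24]
delta [-0.0019 -0.0048 -0.0979] turn z rad -0.005 tilt fix [-0.002  -0.0066 -0.    ]
```

Emit:
play_rows(
  increments=[
    [[-0.002, -0.005, -0.02], [-0.002, -0.0065, -0.005], 1],
    [[0, 0, -0.035], [0, 0, 0], 1],
    [[0, 0, -0.035], [0, 0, 0], 1],
    [[0, 0, -0.015], [0, 0, 0], 1],
    [[0, 0, 0], [0, 0, 0], 1],
  ],
)

```text
t: 1.68
tool_pos: [0.5056, -0.232, 0.139]
tool_rot: [-0.521, -0.477, 0.522, -0.478]
contact_force: [0.1, -0.7, 1.2]
finger_gap: 0.0855
```

```bash
python3 - <<'E'
from h import *
st((.508,-.230,.088),-5)
for n in ("scene","top"):
    p,d=capture(n); cv2.imwrite(f"pics/{n}1.png",p)
t=cv2.imread('pics/top1.png')[200:320,330:490]; cv2.imwrite('pics/c2.png',cv2.resize(t,None,fx=4,fy=4,interpolation=cv2.INTER_CUBIC))
E
```

```text
t 1.68 pos [ 0.5056 -0.232   0.139 ] x [ 0.    -0.001 -1.   ] jaw deg -5.06 gap 0.0855 F [ 0.1 -0.7  1.2] q [-0.43  0.09  0.06  1.54 -0.    1.23]
delta [ 0.0024  0.002  -0.051 ] turn z rad 0.001 tilt fix [0.0014 0.0003 0.    ]
```

View pics/scene1.png

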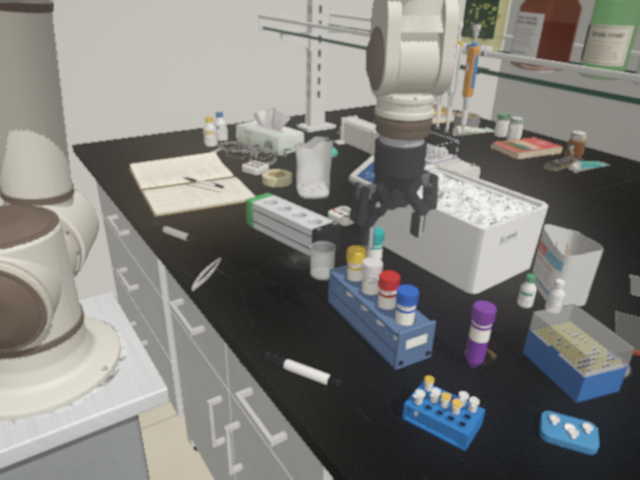

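View pics/c2.png

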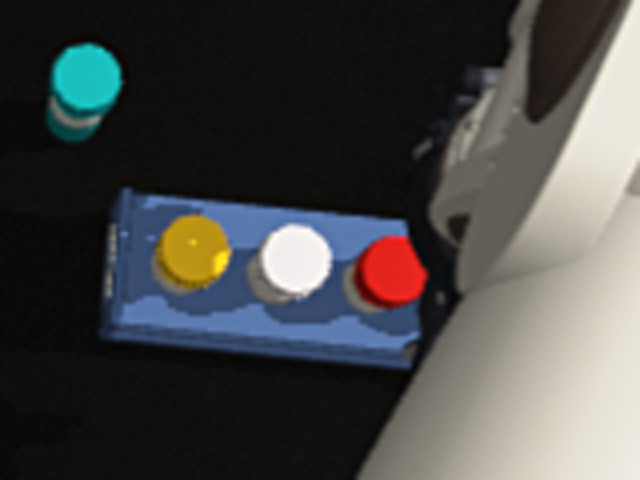

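```bash
python3 - <<'E'
from h import *
s=sense()
for P in ([.508,-.23,.121],[.504,-.28,.121],[.517,-.131,.121],s['tool_pos'],s['tool_pos']+[0,0,.1],[.548,.247,.07]):
    print(P,proj('scene',P),proj('top',P))
o,d=ray('scene',[[389,277],[407,291],[355,250]]);print('cam',o)
print(onz('scene',[[389,277],[407,291],[355,250]],.121))
E
```

```text
[0.508, -0.23, 0.121] [[387.99826004 274.96912174]] [[428.47576102 267.09581225]]
[0.504, -0.28, 0.121] [[406.69603791 289.60300334]] [[453.701854   269.44207408]]
[0.517, -0.131, 0.121] [[355.98911626 249.3896753 ]] [[378.43130488 261.89745483]]
[ 0.50662735 -0.23238419  0.14221329] [[389.41367358 264.51786418]] [[432.06090107 266.38133166]]
[ 0.50662735 -0.23238419  0.24221329] [[395.06582382 207.46076943]] [[444.57522915 258.87695906]]
[0.548, 0.247, 0.07] [[269.54683867 201.45607345]] [[192.39073167 247.9485706 ]]
cam [-0.00631662 -0.78453159  0.55953709]
[[ 0.50518796 -0.23586687  0.121     ]
 [ 0.50164796 -0.28333341  0.121     ]
 [ 0.51407592 -0.13195972  0.121     ]]
```

```bash
python3 - <<'E'
from h import *
st()
p,d=capture('scene')
vv,uu=np.mgrid[0:480,0:640]; uv=np.c_[uu.ravel(),vv.ravel()]
o,r=ray('scene',uv); P=(o+r*d.ravel()[:,None]).reshape(480,640,3)
m=(abs(P[...,1]+.235)<.06)&(P[...,2]>.135)&(P[...,2]<.19)&(abs(P[...,0]-.5)<.09)
print(m.sum())
for z in np.arange(.13,.2,.006):
    k=m&(abs(P[...,2]-z)<.003)
    if k.sum(): q=P[k]; print(round(z,3),k.sum(),q.min(0).round(3),q.max(0).round(3))
cv2.imwrite('pics/c3.png',cv2.resize(p[140:340,300:460],None,fx=4,fy=3,interpolation=cv2.INTER_CUBIC))
E
```

```text
t 1.78 pos [ 0.5066 -0.2324  0.1422] x [ 0.003 -0.003 -1.   ] jaw deg -5.06 gap 0.0854 F [ 0.1  0.1 -0.3] q [-0.43  0.09  0.07  1.55 -0.    1.23]
12
0.19 12 [ 0.458 -0.245  0.188] [ 0.553 -0.22   0.19 ]
```

View pics/c3.png

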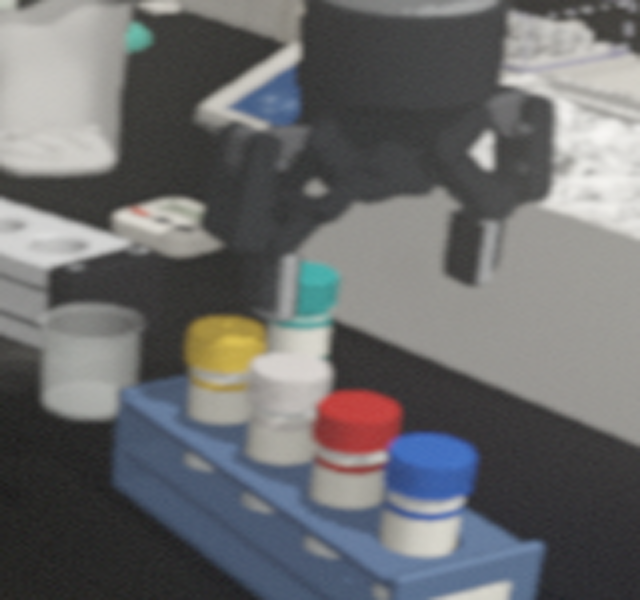

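```bash
python3 - <<'E'
from h import *
for z in (.142,.155,.165,.175,.19):
    print(z,proj('scene',[[.464,-.229,z],[.549,-.236,z]]).round(0).tolist())
p,d=capture('scene')
print(d[200:250:5,372].round(3)); print(d[200:240:5,414].round(3))
for uv in ((372,242),(372,235),(414,230),(366,215)):
    o,r=ray('scene',[uv]); print(uv,(o+r*d[uv[1],uv[0]]).round(3))
E
```

```text
0.142 [[367.0, 271.0], [411.0, 259.0]]
0.155 [[368.0, 263.0], [411.0, 252.0]]
0.165 [[368.0, 258.0], [412.0, 247.0]]
0.175 [[369.0, 252.0], [413.0, 241.0]]
0.19 [[369.0, 244.0], [414.0, 233.0]]
[0.789 0.784 0.795 0.773 0.778 0.786 0.787 0.79  0.795 0.803]
[0.81  0.832 0.837 0.84  0.845 0.847 0.849 1.119]
(372, 242) [[ 0.46  -0.239  0.198]]
(372, 235) [[ 0.457 -0.241  0.212]]
(414, 230) [[ 0.55  -0.235  0.195]]
(366, 215) [[ 0.445 -0.239  0.246]]
```

```bash
python3 - <<'E'
from h import *
st()
d=np.load('pics/scene0.npy')
vv,uu=np.mgrid[0:480,0:640]; uv=np.c_[uu.ravel(),vv.ravel()]
o,r=ray('scene',uv); P=(o+r*d.ravel()[:,None]).reshape(480,640,3)
m=(d>0)&(abs(P[...,0]-.149)<.1)&(abs(P[...,1]+.529)<.1)&(P[...,2]>.12)&(P[...,2]<.5)
zs=P[m]
for z in np.arange(.18,.3,.01):
    k=abs(zs[:,2]-z)<.005
    if k.sum(): print(round(z,3),k.sum(),zs[k].min(0).round(3),zs[k].max(0).round(3))
E
```

```text
t 1.88 pos [ 0.508  -0.2326  0.1442] x [ 0.007 -0.004 -1.   ] jaw deg -5.03 gap 0.0856 F [ 0.1 -0.1 -0. ] q [-0.43  0.09  0.07  1.55 -0.    1.23]
0.24 6 [ 0.131 -0.489  0.244] [ 0.143 -0.486  0.245]
0.25 332 [ 0.125 -0.585  0.245] [ 0.16  -0.478  0.255]
0.26 562 [ 0.124 -0.587  0.255] [ 0.171 -0.477  0.265]
0.27 558 [ 0.125 -0.587  0.265] [ 0.17  -0.477  0.275]
0.28 491 [ 0.123 -0.588  0.275] [ 0.162 -0.478  0.285]
0.29 655 [ 0.117 -0.604  0.285] [ 0.176 -0.462  0.295]
```

Red cap is at (389,277), and the gripper is centred above it. But the open fingertips sit about 46 mm above the reported TCP, where 13 mm was expected. I close the gripper here in the air to see where the tips really end.

Emit:
play_rows(
  increments=[
    [[0, 0, 0.01], [0, 0, 0], -1],
    [[0, 0, 0], [0, 0, 0], -1],
    [[0, 0, 0], [0, 0, 0], -1],
    [[0, 0, 0], [0, 0, 0], -1],
    [[0, 0, 0], [0, 0, 0], -1],
    [[0, 0, 0], [0, 0, 0], -1],
    [[0, 0, 0], [0, 0, 0], -1],
    [[0, 0, 0], [0, 0, 0], -1],
  ],
)

```text
t: 2.55
tool_pos: [0.5104, -0.2342, 0.1619]
tool_rot: [0.524, 0.472, -0.52, 0.483]
contact_force: [0.0, 0.3, -0.7]
finger_gap: 0.0
```

```bash
cat >> h.py <<'E'
def cloud(n):
    p,d=capture(n); vv,uu=np.mgrid[0:480,0:640]; o,r=ray(n,np.c_[uu.ravel(),vv.ravel()])
    P=(o+r*d.ravel()[:,None]).reshape(480,640,3); P[d==0]=np.nan; return p,d,P
E
python3 - <<'E'
from h import *
st()
p,d,P=cloud('scene'); c=sense()['tool_pos']
m=(abs(P[...,0]-c[0])<.09)&(abs(P[...,1]-c[1])<.06)&(P[...,2]>.125)&(P[...,2]<.27)
zs=P[m]
for z in np.arange(.13,.24,.006):
    k=abs(zs[:,2]-z)<.003
    if k.sum(): print(round(z,3),k.sum(),zs[k].min(0).round(3),zs[k].max(0).round(3))
cv2.imwrite('pics/c4.png',cv2.resize(p[140:340,300:460],None,fx=4,fy=3,interpolation=cv2.INTER_CUBIC))
E
```

```text
t 2.55 pos [ 0.5104 -0.2342  0.1619] x [ 0.015 -0.008 -1.   ] jaw deg -5.05 gap 0.0 F [ 0.   0.3 -0.7] q [-0.43  0.08  0.1   1.57 -0.    1.23]
0.196 19 [ 0.502 -0.245  0.195] [ 0.515 -0.227  0.199]
0.202 44 [ 0.497 -0.248  0.2  ] [ 0.519 -0.228  0.205]
0.208 66 [ 0.495 -0.248  0.205] [ 0.522 -0.227  0.211]
0.214 68 [ 0.495 -0.247  0.211] [ 0.523 -0.226  0.217]
0.22 69 [ 0.495 -0.248  0.217] [ 0.523 -0.228  0.223]
0.226 74 [ 0.495 -0.247  0.223] [ 0.522 -0.228  0.229]
0.232 57 [ 0.494 -0.247  0.229] [ 0.52  -0.228  0.235]
0.238 66 [ 0.481 -0.249  0.235] [ 0.533 -0.219  0.241]
```

View pics/c4.png

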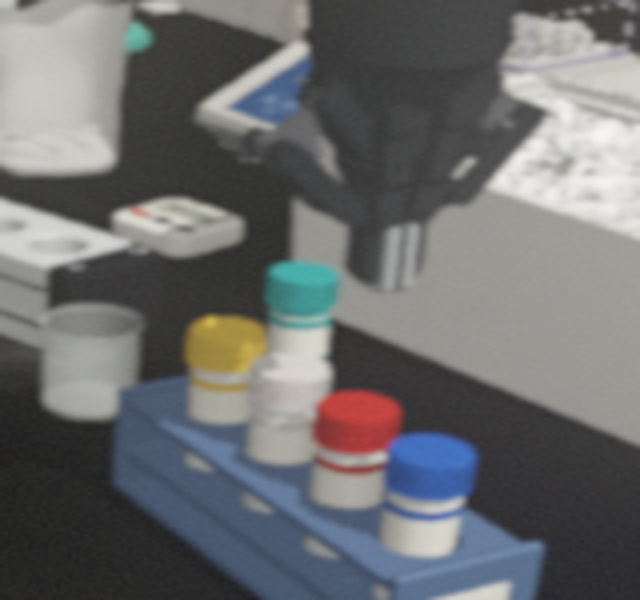

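The shut tips are at real z ≈ 0.194 while the report says 0.162. So the true tip is about 33 mm above the reported z, consistently with the start picture. I'll add this offset and check xy between gripper and cap within the same view.

```bash
python3 - <<'E'
from h import *
st((.508,-.230,.12),-5)
p,d,P=cloud('scene'); c=sense()['tool_pos']
def ext(nm,c,z0,z1,r=.03):
    m=(np.hypot(P[...,0]-c[0],P[...,1]-c[1])<r)&(P[...,2]>z0)&(P[...,2]<z1); q=P[m]
    print(nm,m.sum(),np.percentile(q,2,axis=0).round(4),np.percentile(q,98,axis=0).round(4))
for nm,cc in (('red',(.508,-.23)),('blue',(.504,-.28)),('yel',(.517,-.131))): ext(nm,cc,.1,.13,.024)
for nm,cc in (('red',(.508,-.23)),('blue',(.504,-.28)),('yel',(.517,-.131))): ext(nm+' top',cc,.118,.13,.024)
ext('tips',c,.20,.23)
p,d,P=cloud('top')
ext('tips top',c,.17,.22)
st()
E
```

```text
t 2.6 pos [ 0.5104 -0.2341  0.1619] x [ 0.015 -0.008 -1.   ] jaw deg -5.05 gap 0.0 F [ 0.1 -0.2  0. ] q [-0.43  0.08  0.1   1.57 -0.    1.23]
delta [-0.0024  0.0041 -0.0419] turn z rad 0.0009 tilt fix [0.008  0.0151 0.    ]
red 394 [ 0.4915 -0.2494  0.1014] [ 0.5216 -0.219   0.1227]
blue 436 [ 0.4869 -0.2995  0.102 ] [ 0.5175 -0.2689  0.1229]
yel 316 [ 0.5002 -0.1503  0.1014] [ 0.5312 -0.121   0.1226]
red top 199 [ 0.4928 -0.2483  0.1184] [ 0.5228 -0.2175  0.1232]
blue top 228 [ 0.4876 -0.2984  0.1183] [ 0.5188 -0.2682  0.1231]
yel top 153 [ 0.5016 -0.1497  0.1185] [ 0.532  -0.1203  0.1228]
tips 328 [ 0.495  -0.2475  0.2013] [ 0.5217 -0.2289  0.2295]
tips top 32 [ 0.4965 -0.2287  0.1976] [ 0.5155 -0.2226  0.2185]
t 2.7 pos [ 0.5103 -0.2341  0.1618] x [ 0.015 -0.008 -1.   ] jaw deg -5.05 gap 0.0001 F [ 0.6 -1.1 -0.4] q [-0.43  0.08  0.1   1.57 -0.    1.23]
```

Emit:
play_rows(
  increments=[
    [[-0.002, 0.004, 0], [0.008, 0.015, 0], 1],
    [[0, 0, 0], [0, 0, 0], 1],
    [[0, 0, 0], [0, 0, 0], 1],
    [[0, 0, 0], [0, 0, 0], 1],
    [[0, 0, 0], [0, 0, 0], 1],
    [[0, 0, -0.02], [0, 0, 0], 1],
  ],
)

```text
t: 3.2
tool_pos: [0.5095, -0.2302, 0.1446]
tool_rot: [0.522, 0.477, -0.521, 0.478]
contact_force: [1.1, -0.2, 0.6]
finger_gap: 0.0723
```

```bash
python3 -c "
from h import *
st((.508,-.230,.056),-5)"
```

```text
t 3.2 pos [ 0.5095 -0.2302  0.1446] x [ 0.002 -0.001 -1.   ] jaw deg -5.05 gap 0.0723 F [ 1.1 -0.2  0.6] q [-0.42  0.09  0.08  1.55  0.    1.23]
delta [-0.0015  0.0002 -0.0886] turn z rad 0.0008 tilt fix [0.0009 0.0024 0.    ]
```

Emit:
play_rows(
  increments=[
    [[-0.001, 0, -0.02], [0.001, 0.002, 0], 1],
    [[0, 0, -0.02], [0, 0, 0], 1],
    [[0, 0, -0.02], [0, 0, 0], 1],
    [[0, 0, -0.01], [0, 0, 0], 1],
    [[0, 0, 0], [0, 0, 0], 1],
  ],
)

```text
t: 3.62
tool_pos: [0.5076, -0.2299, 0.0695]
tool_rot: [-0.521, -0.478, 0.522, -0.477]
contact_force: [-0.8, -0.2, -0.2]
finger_gap: 0.0853
```

```bash
python3 - <<'E'
from h import *
st((.508,-.230,.056),-5)
p,d=capture('scene')
cv2.imwrite('pics/c5.png',cv2.resize(p[140:380,300:460],None,fx=4,fy=2.5,interpolation=cv2.INTER_CUBIC))
E
```

```text
t 3.62 pos [ 0.5076 -0.2299  0.0695] x [-0.001  0.001 -1.   ] jaw deg -5.05 gap 0.0853 F [-0.8 -0.2 -0.2] q [-0.43  0.09 -0.06  1.41  0.    1.23]
delta [ 0.0004 -0.0001 -0.0135] turn z rad 0.0008 tilt fix [-0.0006 -0.0009 -0.    ]
```

View pics/c5.png

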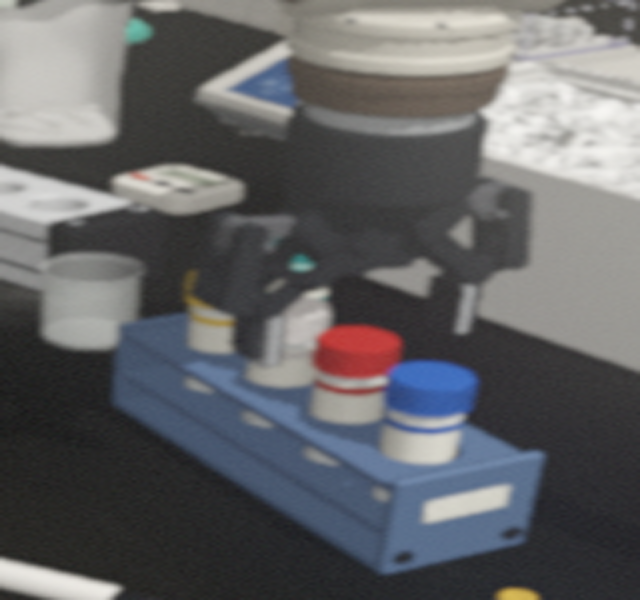

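Fingers at crop (270,340) and (466,310) straddle the red cap (358,350), just above its top. Lower a little and close.

Emit:
play_rows(
  increments=[
    [[0, 0, -0.012], [0, 0, 0], 1],
    [[0, 0, -0.002], [0, 0, 0], 1],
    [[0, 0, 0], [0, 0, 0], 0],
    [[0, 0, 0], [0, 0, 0], -1],
    [[0, 0, 0], [0, 0, 0], -1],
    [[0, 0, 0], [0, 0, 0], -1],
    [[0, 0, 0], [0, 0, 0], -1],
    [[0, 0, 0], [0, 0, 0], -1],
  ],
)

```text
t: 4.33
tool_pos: [0.5105, -0.2312, 0.0607]
tool_rot: [0.523, 0.475, -0.521, 0.48]
contact_force: [-0.6, 0.4, -0.7]
finger_gap: 0.0323
```

```bash
python3 - <<'E'
from h import *
st((.508,-.230,.056),-5)
p,d=capture('scene')
cv2.imwrite('pics/c6.png',cv2.resize(p[140:380,300:460],None,fx=4,fy=2.5,interpolation=cv2.INTER_CUBIC))
E
```

```text
t 4.33 pos [ 0.5105 -0.2312  0.0607] x [ 0.006 -0.003 -1.   ] jaw deg -5.05 gap 0.0323 F [-0.6  0.4 -0.7] q [-0.43  0.1  -0.08  1.39  0.    1.23]
delta [-0.0025  0.0012 -0.0047] turn z rad 0.0009 tilt fix [0.0027 0.0064 0.    ]
```

View pics/c6.png

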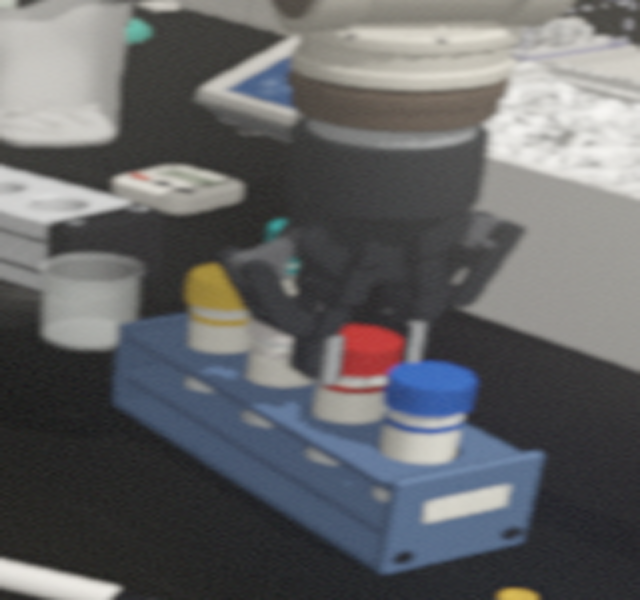

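Gap is 32.3 mm with pads on the red cap at crop (370,350), so red is held. Lift.

Emit:
play_rows(
  increments=[
    [[-0.001, 0.0005, 0.015], [0.003, 0.006, 0], -1],
    [[0, 0, 0.03], [0, 0, 0], -1],
    [[0, 0, 0.035], [0, 0, 0], -1],
    [[0, 0, 0.03], [0, 0, 0], -1],
    [[0, 0, 0.025], [0, 0, 0], -1],
    [[0, 0, 0], [0, 0.001, 0], -1],
  ],
)

```text
t: 4.88
tool_pos: [0.5073, -0.2295, 0.1984]
tool_rot: [-0.521, -0.479, 0.522, -0.476]
contact_force: [0.2, -1.1, 0.1]
finger_gap: 0.0323
```

```bash
python3 - <<'E'
from h import *
st((.548,.247,.205),11.7)
p,d=capture('scene'); cv2.imwrite('pics/s7.png',p)
E
```

```text
t 4.88 pos [ 0.5073 -0.2295  0.1984] x [-0.005  0.003 -1.   ] jaw deg -5.04 gap 0.0323 F [ 0.2 -1.1  0.1] q [-0.43  0.11  0.2   1.67  0.    1.23]
delta [0.0407 0.4765 0.0066] turn z rad 0.2922 tilt fix [-0.0025 -0.0046 -0.    ]
```

View pics/s7.png

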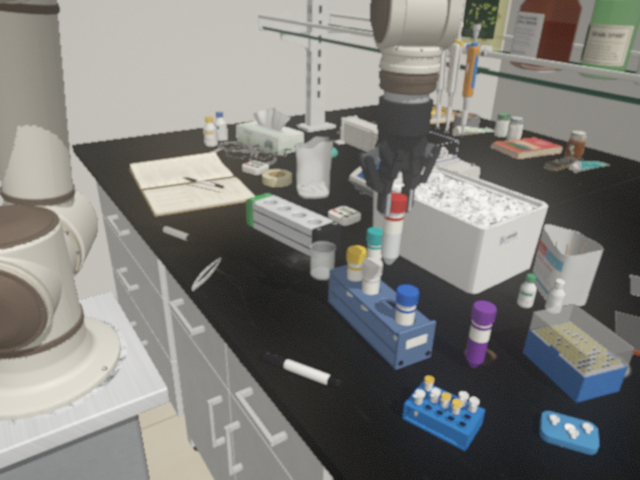

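Red tube hangs upright at (392,230), clear of the caps. Carry it to well 1.

Emit:
play_rows(
  increments=[
    [[0.001, 0.015, 0.003], [0, 0, 0.02], -1],
    [[0.003, 0.03, 0], [0, 0, 0.02], -1],
    [[0.003, 0.036, 0], [0, 0, 0.02], -1],
    [[0.003, 0.036, 0], [0, 0, 0.02], -1],
    [[0.003, 0.036, 0], [0, 0, 0.02], -1],
    [[0.003, 0.036, 0], [0, 0, 0.02], -1],
    [[0.003, 0.036, 0], [0, 0, 0.02], -1],
    [[0.003, 0.036, 0], [0, 0, 0.02], -1],
    [[0.003, 0.036, 0], [0, 0, 0.02], -1],
    [[0.003, 0.03, 0], [0, 0, 0.02], -1],
  ],
)

```text
t: 5.77
tool_pos: [0.5304, 0.1055, 0.1858]
tool_rot: [0.467, 0.532, -0.477, 0.521]
contact_force: [0.9, -1.8, -1.0]
finger_gap: 0.032
```

```bash
python3 -c "
from h import *
st((.548,.247,.205),11.7)"
```

```text
t 5.77 pos [0.5304 0.1055 0.1858] x [-0.02  0.   -1.  ] jaw deg 6.28 gap 0.032 F [ 0.9 -1.8 -1. ] q [0.19 0.08 0.15 1.65 0.   1.66]
delta [0.0176 0.1415 0.0192] turn z rad 0.0946 tilt fix [-0.0004 -0.0203 -0.    ]
```

Emit:
play_rows(
  increments=[
    [[0.003, 0.03, 0.003], [0, -0.01, 0.025], -1],
    [[0.004, 0.03, 0.002], [0, -0.01, 0.025], -1],
    [[0.004, 0.03, 0], [0, 0, 0.02], -1],
    [[0.004, 0.025, 0], [0, 0, 0.02], -1],
    [[0.002, 0.012, 0], [0, 0, 0], -1],
    [[0, 0, 0], [0, 0, 0], -1],
    [[0, 0, 0], [0, 0, 0], -1],
  ],
)

```text
t: 6.35
tool_pos: [0.5435, 0.2445, 0.1795]
tool_rot: [0.44, 0.553, -0.448, 0.548]
contact_force: [-0.3, -0.3, 0.2]
finger_gap: 0.0321
```

```bash
python3 -c "
from h import *
st((.548,.247,.13),11.7)"
```

```text
t 6.35 pos [0.5435 0.2445 0.1795] x [-0.012 -0.004 -1.   ] jaw deg 12.16 gap 0.0321 F [-0.3 -0.3  0.2] q [0.42 0.21 0.27 1.65 0.   1.78]
delta [ 0.0045  0.0025 -0.0495] turn z rad -0.0081 tilt fix [ 0.0045 -0.0122  0.    ]
```

Emit:
play_rows(
  increments=[
    [[0.0045, 0.0025, -0.01], [0.0045, -0.012, -0.008], -1],
    [[0, 0, -0.015], [0, 0, 0], -1],
    [[0, 0, -0.01], [0, 0, 0], -1],
    [[0, 0, 0], [0, 0, 0], -1],
  ],
)

```text
t: 6.68
tool_pos: [0.5479, 0.2427, 0.1418]
tool_rot: [0.447, 0.547, -0.449, 0.547]
contact_force: [-1.0, 0.2, -1.4]
finger_gap: 0.0321
```

```bash
cat >> h.py <<'E'
def look(nm,box=(130,290,220,380),f=4):
    p,d=capture('scene'); a=p[box[0]:box[1],box[2]:box[3]]; cv2.imwrite(f'pics/{nm}.png',cv2.resize(a,None,fx=f,fy=f,interpolation=cv2.INTER_CUBIC)); 
    p,d=capture('top'); cv2.imwrite(f'pics/{nm}t.png',p)
    return p
E
python3 - <<'E'
from h import *
st((.548,.247,.12),11.7); look('w1')
p=sense()['tool_pos']; print(proj('scene',[p-[0,0,.055],[.548,.247,.07]]))
E
```

```text
t 6.68 pos [0.5479 0.2427 0.1418] x [-0.001 -0.002 -1.   ] jaw deg 11.42 gap 0.0321 F [-1.   0.2 -1.4] q [ 0.42  0.19  0.19  1.56 -0.    1.79]
delta [ 0.0001  0.0043 -0.0218] turn z rad 0.0048 tilt fix [ 0.0016 -0.0014  0.    ]
[[270.33805946 194.57527205]
 [269.54683867 201.45607345]]
```

View pics/w1.png

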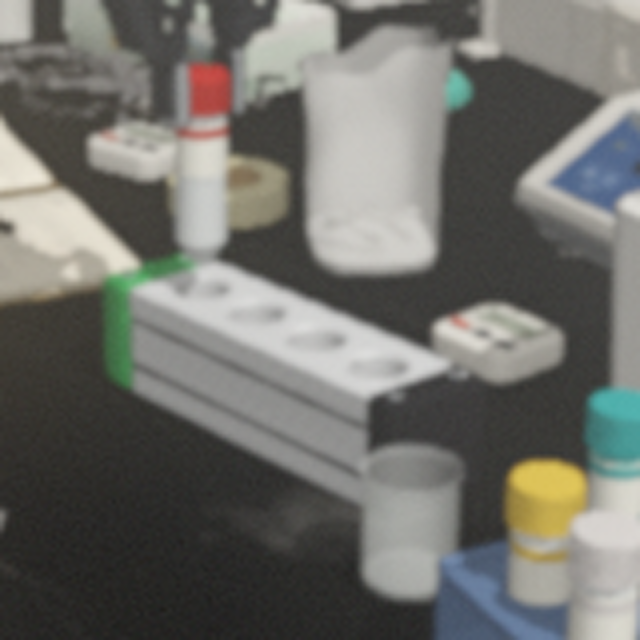

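View pics/w1t.png

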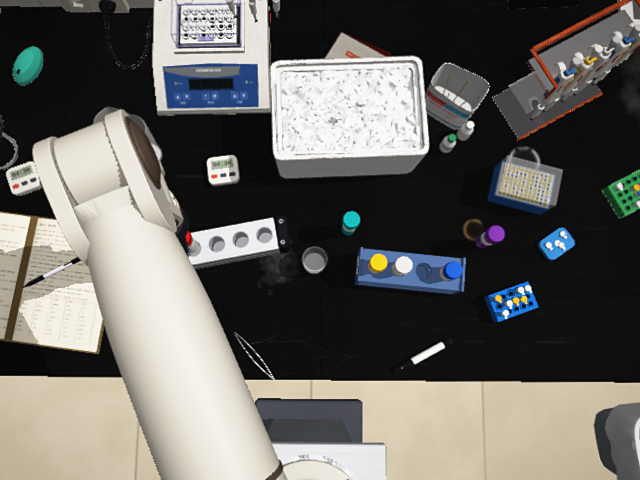

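Red tip at scene px (271,194) matches the projection (270,195), with the well mouth below at (270,201). Shift 4 mm in y and insert.

Emit:
play_rows(
  increments=[
    [[0, 0.0045, -0.005], [0.002, -0.001, 0.004], -1],
    [[0, 0.0005, -0.012], [0, 0, 0], -1],
    [[0, 0, -0.012], [0, 0, 0], -1],
    [[0, 0, 0], [0, 0, 0], -1],
  ],
)

```text
t: 7.12
tool_pos: [0.5496, 0.2479, 0.1149]
tool_rot: [0.449, 0.547, -0.445, 0.549]
contact_force: [-0.4, 0.3, -1.4]
finger_gap: 0.0323
```

```bash
python3 -c "
from h import *
st((.548,.247,.07),11.7)"
```

```text
t 7.12 pos [0.5496 0.2479 0.1149] x [ 0.005  0.003 -1.   ] jaw deg 11.6 gap 0.0323 F [-0.4  0.3 -1.4] q [0.42 0.19 0.13 1.5  0.   1.79]
delta [-0.0016 -0.0009 -0.0449] turn z rad 0.0018 tilt fix [-0.0031  0.0052  0.    ]
```

Emit:
play_rows(
  increments=[
    [[-0.0015, -0.001, -0.01], [-0.003, 0.005, 0.002], -1],
    [[0, 0, -0.012], [0, 0, 0], -1],
    [[0, 0, -0.012], [0, 0, 0], -1],
    [[0, 0, 0], [0, 0, 0], -1],
  ],
)

```text
t: 7.45
tool_pos: [0.5474, 0.2468, 0.0765]
tool_rot: [0.446, 0.549, -0.447, 0.548]
contact_force: [0.3, 0.2, -1.0]
finger_gap: 0.0323
```

```bash
python3 -c "
from h import *
st((.548,.247,.072),11.7)"
```

```text
t 7.45 pos [0.5474 0.2468 0.0765] x [-0.001 -0.001 -1.   ] jaw deg 11.75 gap 0.0323 F [ 0.3  0.2 -1. ] q [ 0.42  0.2   0.06  1.44 -0.    1.79]
delta [ 0.0006  0.0002 -0.0045] turn z rad -0.0008 tilt fix [ 0.0007 -0.0013  0.    ]
```

Emit:
play_rows(
  increments=[
    [[0, 0, -0.004], [0, 0, 0], -1],
    [[0, 0, 0], [0, 0, 0], 1],
    [[0, 0, 0], [0, 0, 0], 1],
    [[0, 0, 0], [0, 0, 0], 1],
    [[0, 0, 0], [0, 0, 0], 1],
    [[0, 0, 0.015], [0, 0, 0], 1],
    [[0, 0, 0.03], [0, 0, 0], 1],
    [[0, 0, 0.035], [0, 0, 0], 1],
    [[0, 0, 0.035], [0, 0, 0], 1],
    [[0, 0, 0.02], [0, 0, 0], 1],
  ],
)

```text
t: 8.28
tool_pos: [0.5441, 0.2453, 0.2079]
tool_rot: [0.443, 0.55, -0.449, 0.547]
contact_force: [0.4, 0.7, -0.7]
finger_gap: 0.0855
```

```bash
python3 - <<'E'
from h import *
st((.517,-.131,.19),-5); look('w2')
E
```

```text
t 8.28 pos [0.5441 0.2453 0.2079] x [-0.008 -0.004 -1.   ] jaw deg 11.75 gap 0.0855 F [ 0.4  0.7 -0.7] q [ 0.42  0.22  0.34  1.7  -0.    1.79]
delta [-0.0271 -0.3763 -0.0179] turn z rad -0.2923 tilt fix [ 0.0039 -0.0084  0.    ]
```

View pics/w2.png

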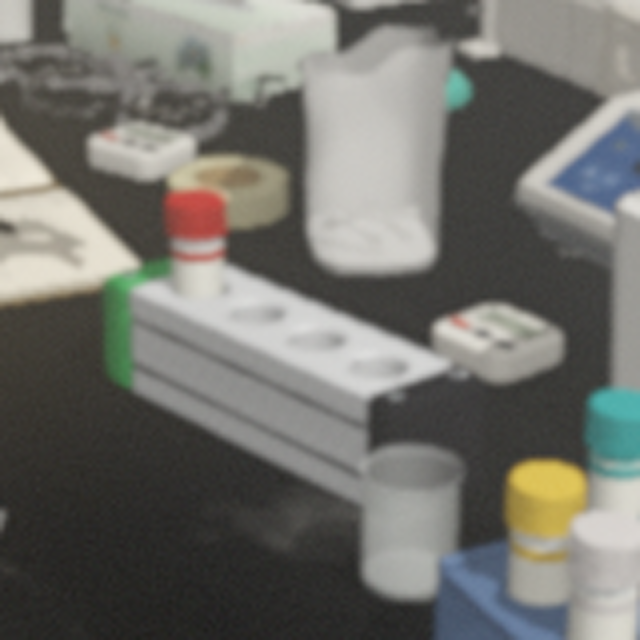

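Red stands in well 1 beside the green grip, cap at crop (196,215). Next is yellow, at (.517,-.131).

Emit:
play_rows(
  increments=[
    [[-0.002, -0.015, 0.002], [0.004, -0.004, -0.02], 1],
    [[-0.003, -0.03, 0.002], [0, 0, -0.03], 1],
    [[-0.003, -0.036, 0.002], [0, 0, -0.03], 1],
    [[-0.003, -0.036, 0.002], [0, 0, -0.03], 1],
    [[-0.003, -0.036, 0.002], [0, 0, -0.03], 1],
    [[-0.003, -0.036, 0.001], [0, 0, -0.03], 1],
    [[-0.003, -0.036, 0], [0, 0, -0.03], 1],
    [[-0.003, -0.036, 0], [0, 0, -0.03], 1],
    [[-0.003, -0.036, 0], [0, 0, -0.03], 1],
    [[-0.003, -0.03, 0], [0, 0, -0.03], 1],
  ],
)

```text
t: 9.22
tool_pos: [0.5132, -0.088, 0.2181]
tool_rot: [0.523, 0.478, -0.52, 0.478]
contact_force: [0.6, 0.4, -0.3]
finger_gap: 0.0855
```

```bash
python3 -c "
from h import *
st((.517,-.131,.15),-5)"
```

```text
t 9.22 pos [ 0.5132 -0.088   0.2181] x [ 0.003  0.003 -1.   ] jaw deg -4.97 gap 0.0855 F [ 0.6  0.4 -0.3] q [-0.17  0.02  0.15  1.69  0.    1.49]
delta [ 0.0038 -0.043  -0.0681] turn z rad -0.0004 tilt fix [-0.0031  0.0026  0.    ]
```

Emit:
play_rows(
  increments=[
    [[0.002, -0.025, -0.01], [-0.003, 0.0025, 0], 1],
    [[0.001, -0.018, -0.02], [0, 0, 0], 1],
    [[0, 0, -0.02], [0, 0, 0], 1],
    [[0, 0, -0.015], [0, 0, 0], 1],
    [[0, 0, 0], [0, 0, 0], 1],
  ],
)

```text
t: 9.63
tool_pos: [0.5146, -0.1409, 0.1505]
tool_rot: [0.524, 0.474, -0.524, 0.476]
contact_force: [-0.7, 0.4, -0.1]
finger_gap: 0.0853
```

```bash
python3 -c "
from h import *
st((.517,-.131,.058),-5)"
```

```text
t 9.63 pos [ 0.5146 -0.1409  0.1505] x [ 0.003 -0.002 -1.   ] jaw deg -5.64 gap 0.0853 F [-0.7  0.4 -0.1] q [-0.27  0.03  0.02  1.56 -0.    1.4 ]
delta [ 0.0024  0.0099 -0.0925] turn z rad 0.0111 tilt fix [0.002  0.0027 0.    ]
```

Emit:
play_rows(
  increments=[
    [[0.0024, 0.01, -0.01], [0.002, 0.0027, 0.011], 1],
    [[0, 0, -0.02], [0, 0, 0], 1],
    [[0, 0, -0.01], [0, 0, 0], 1],
    [[0, 0, 0], [0, 0, 0], 1],
  ],
)

```text
t: 9.97
tool_pos: [0.5178, -0.1286, 0.1097]
tool_rot: [0.521, 0.478, -0.52, 0.478]
contact_force: [0.2, -0.8, 0.1]
finger_gap: 0.0856
```

```bash
python3 -c "
from h import *
st((.517,-.131,.058),-5)"
```

```text
t 9.97 pos [ 0.5178 -0.1286  0.1097] x [ 0.001  0.    -1.   ] jaw deg -4.88 gap 0.0856 F [ 0.2 -0.8  0.1] q [-0.24  0.03 -0.05  1.48  0.    1.41]
delta [-0.0008 -0.0024 -0.0517] turn z rad -0.0021 tilt fix [-0.0005  0.0015  0.    ]
```

Emit:
play_rows(
  increments=[
    [[-0.0008, -0.002, -0.015], [0, 0.0015, -0.002], 1],
    [[0, 0, -0.02], [0, 0, 0], 1],
    [[0, 0, -0.013], [0, 0, 0], 1],
    [[0, 0, 0], [0, 0, 0], 1],
  ],
)

```text
t: 10.3
tool_pos: [0.5191, -0.1283, 0.0639]
tool_rot: [0.521, 0.478, -0.519, 0.48]
contact_force: [-0.3, -1.2, 0.2]
finger_gap: 0.0853
```

```bash
python3 -c "
from h import *
st((.517,-.131,.056),-5)"
```

```text
t 10.3 pos [ 0.5191 -0.1283  0.0639] x [ 0.004 -0.    -1.   ] jaw deg -4.76 gap 0.0853 F [-0.3 -1.2  0.2] q [-0.24  0.04 -0.14  1.39  0.    1.41]
delta [-0.0021 -0.0027 -0.0079] turn z rad -0.0041 tilt fix [0.0001 0.0044 0.    ]
```

Emit:
play_rows(
  increments=[
    [[-0.002, -0.003, -0.008], [0, 0.004, -0.004], 1],
    [[0, 0, -0.001], [0, 0, 0], 1],
    [[0, 0, -0.001], [0, 0, 0], -1],
    [[0, 0, -0.0005], [0, 0, 0], -1],
    [[0, 0, 0], [0, 0, 0], -1],
    [[0, 0, 0], [0, 0, 0], -1],
    [[0, 0, 0], [0, 0, 0], -1],
    [[0, 0, 0], [0, 0, 0], -1],
  ],
)

```text
t: 10.97
tool_pos: [0.5197, -0.1312, 0.0585]
tool_rot: [0.522, 0.476, -0.52, 0.48]
contact_force: [-0.2, -0.6, -1.6]
finger_gap: 0.0322
```

```bash
python3 - <<'E'
from h import *
st((.517,-.131,.056),-5); look('y1',(180,340,280,440))
E
```

```text
t 10.97 pos [ 0.5197 -0.1312  0.0585] x [ 0.006 -0.002 -1.   ] jaw deg -4.93 gap 0.0322 F [-0.2 -0.6 -1.6] q [-0.25  0.04 -0.14  1.38  0.    1.41]
delta [-0.0027  0.0002 -0.0025] turn z rad -0.0013 tilt fix [0.0016 0.0064 0.    ]
```

View pics/y1.png

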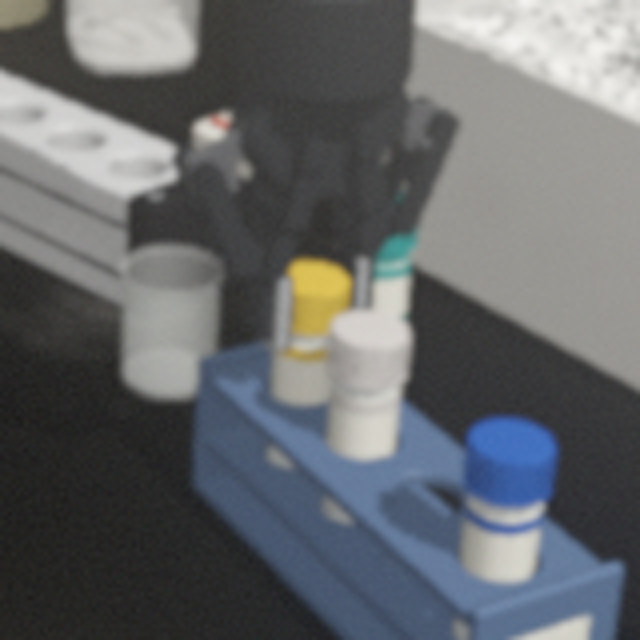

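Yellow cap gripped at crop (318,300), gap 32.2 mm. Lift.

Emit:
play_rows(
  increments=[
    [[-0.001, 0, 0.015], [0.0015, 0.006, 0], -1],
    [[0, 0, 0.03], [0, 0, 0], -1],
    [[0, 0, 0.035], [0, 0, 0], -1],
    [[0, 0, 0.03], [0, 0, 0], -1],
    [[0.001, 0.01, 0.02], [0, 0, 0.01], -1],
    [[0.003, 0.025, 0.004], [0, 0, 0.03], -1],
    [[0.004, 0.03, 0.002], [0, 0, 0.03], -1],
    [[0.004, 0.035, 0], [0, 0, 0.03], -1],
    [[0.004, 0.035, 0], [0, 0, 0.03], -1],
    [[0.004, 0.035, 0], [0, 0, 0.03], -1],
  ],
)

```text
t: 11.9
tool_pos: [0.537, 0.0394, 0.1997]
tool_rot: [0.482, 0.517, -0.483, 0.517]
contact_force: [0.3, -0.5, -0.8]
finger_gap: 0.0318
```

```bash
python3 -c "
from h import *
st((.558,.198,.17),11.7)"
```

```text
t 11.9 pos [0.537  0.0394 0.1997] x [ 0.    -0.001 -1.   ] jaw deg 3.96 gap 0.0318 F [ 0.3 -0.5 -0.8] q [ 0.07  0.06  0.15  1.66 -0.    1.58]
delta [ 0.021   0.1586 -0.0297] turn z rad 0.135 tilt fix [0.0007 0.0001 0.    ]
```

Emit:
play_rows(
  increments=[
    [[0.005, 0.035, 0], [0, 0, 0.03], -1],
    [[0.005, 0.035, 0], [0, 0, 0.03], -1],
    [[0.005, 0.035, 0], [0, 0, 0.03], -1],
    [[0.003, 0.025, 0], [0, 0, 0.025], -1],
    [[0.001, 0.012, 0], [0, 0, 0], -1],
    [[0, 0, 0], [0, 0, 0], -1],
    [[0, 0, 0], [0, 0, 0], -1],
  ],
)

```text
t: 12.48
tool_pos: [0.5551, 0.1949, 0.1982]
tool_rot: [0.448, 0.547, -0.449, 0.547]
contact_force: [-0.0, -0.6, -0.3]
finger_gap: 0.0321
```

```bash
python3 -c "
from h import *
st((.558,.198,.14),11.7)"
```

```text
t 12.48 pos [0.5551 0.1949 0.1982] x [-0.001 -0.    -1.   ] jaw deg 11.32 gap 0.0321 F [-0.  -0.6 -0.3] q [0.34 0.18 0.28 1.67 0.   1.71]
delta [ 0.0029  0.0031 -0.0582] turn z rad 0.0067 tilt fix [ 0.0003 -0.0012  0.    ]
```

Emit:
play_rows(
  increments=[
    [[0.003, 0.003, -0.015], [0, -0.001, 0.007], -1],
    [[0, 0, -0.025], [0, 0, 0], -1],
    [[0, 0, -0.012], [0, 0, 0], -1],
    [[0, 0, 0], [0, 0, 0], -1],
  ],
)

```text
t: 12.82
tool_pos: [0.5587, 0.1935, 0.146]
tool_rot: [0.448, 0.547, -0.447, 0.548]
contact_force: [0.0, -0.2, -1.9]
finger_gap: 0.0322
```

```bash
python3 - <<'E'
from h import *
st((.558,.198,.12),11.7)
E
```

```text
t 12.82 pos [0.5587 0.1935 0.146 ] x [ 0.002 -0.001 -1.   ] jaw deg 11.41 gap 0.0322 F [ 0.  -0.2 -1.9] q [ 0.33  0.17  0.17  1.57 -0.    1.71]
delta [-0.0007  0.0045 -0.026 ] turn z rad 0.005 tilt fix [0.0006 0.0021 0.    ]
```

Emit:
play_rows(
  increments=[
    [[-0.0005, 0.0045, -0.004], [0, 0.002, 0.005], -1],
    [[0, 0.0005, -0.012], [0, 0, 0], -1],
    [[0, 0, -0.015], [0, 0, 0], -1],
    [[0, 0, 0], [0, 0, 0], -1],
  ],
)

```text
t: 13.15
tool_pos: [0.559, 0.1965, 0.1157]
tool_rot: [0.448, 0.547, -0.447, 0.548]
contact_force: [0.1, 0.3, -1.6]
finger_gap: 0.0325
```

```bash
python3 - <<'E'
from h import *
st((.558,.198,.07),11.7); look('y2')
E
```

```text
t 13.15 pos [0.559  0.1965 0.1157] x [ 0.002 -0.    -1.   ] jaw deg 11.49 gap 0.0325 F [ 0.1  0.3 -1.6] q [ 0.34  0.17  0.11  1.51 -0.    1.71]
delta [-0.001   0.0015 -0.0457] turn z rad 0.0036 tilt fix [0.     0.0025 0.    ]
```

View pics/y2.png

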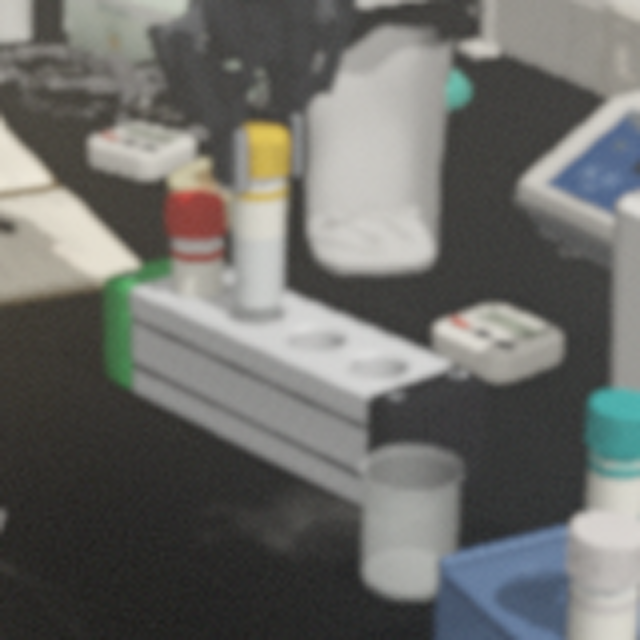

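Yellow is entering well 2, at crop (260,310), with force still near zero. Continue and release.

Emit:
play_rows(
  increments=[
    [[-0.001, 0.001, -0.01], [0, 0.002, 0.003], -1],
    [[0, 0, -0.012], [0, 0, 0], -1],
    [[0, 0, -0.013], [0, 0, 0], -1],
    [[0, 0, -0.004], [0, 0, 0], -1],
    [[0, 0, 0], [0, 0, 0], -1],
  ],
)

```text
t: 13.67
tool_pos: [0.56, 0.1985, 0.0791]
tool_rot: [0.449, 0.547, -0.444, 0.55]
contact_force: [-0.4, -1.2, -0.9]
finger_gap: 0.0324
```

```bash
python3 - <<'E'
from h import *
st((.558,.198,.067),11.7)
E
```

```text
t 13.67 pos [0.56   0.1985 0.0791] x [ 0.007  0.003 -1.   ] jaw deg 11.7 gap 0.0324 F [-0.4 -1.2 -0.9] q [ 0.34  0.17  0.04  1.43 -0.    1.71]
delta [-0.002  -0.0005 -0.0121] turn z rad 0.0001 tilt fix [-0.0026  0.0074  0.    ]
```

Emit:
play_rows(
  increments=[
    [[-0.002, -0.0005, -0.009], [-0.0026, 0.007, 0], -1],
    [[0, 0, -0.002], [0, 0, 0], -1],
    [[0, 0, 0], [0, 0, 0], 1],
    [[0, 0, 0], [0, 0, 0], 1],
    [[0, 0, 0], [0, 0, 0], 1],
    [[0, 0, 0], [0, 0, 0], 1],
    [[0, 0, 0.015], [0, 0, 0], 1],
    [[0, 0, 0.03], [0, 0, 0], 1],
    [[0, 0, 0.035], [0, 0, 0], 1],
    [[0, 0, 0.035], [0, 0, 0], 1],
  ],
)

```text
t: 14.5
tool_pos: [0.5543, 0.1967, 0.1794]
tool_rot: [0.443, 0.55, -0.45, 0.546]
contact_force: [0.8, 0.4, 0.5]
finger_gap: 0.0856
```

```bash
python3 - <<'E'
from h import *
st((.504,-.28,.20),-5); look('y3')
E
```

```text
t 14.5 pos [0.5543 0.1967 0.1794] x [-0.01  -0.004 -1.   ] jaw deg 11.7 gap 0.0856 F [0.8 0.4 0.5] q [ 0.34  0.19  0.25  1.64 -0.    1.71]
delta [-0.0503 -0.4767  0.0206] turn z rad -0.2915 tilt fix [ 0.004  -0.0105  0.    ]
```

View pics/y3.png

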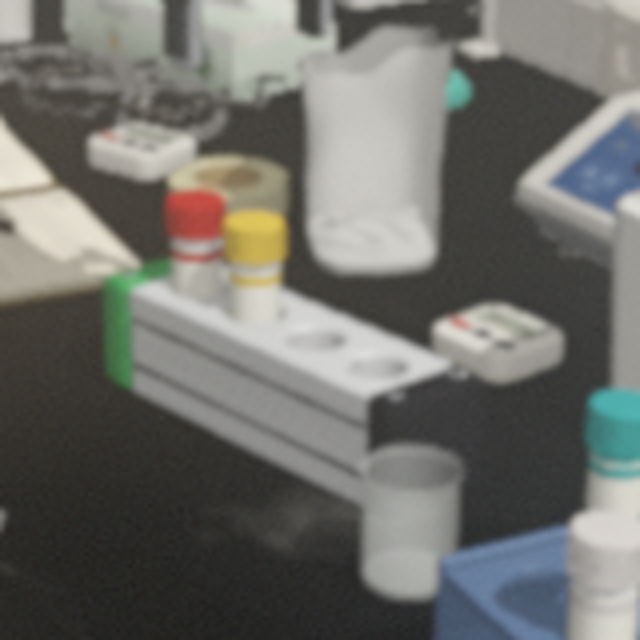

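Yellow is seated in well 2, cap at crop (255,238), level with red. Next is blue.

Emit:
play_rows(
  increments=[
    [[-0.002, -0.015, 0.01], [0.004, -0.01, -0.02], 1],
    [[-0.004, -0.03, 0.01], [0, 0, -0.022], 1],
    [[-0.004, -0.036, 0.005], [0, 0, -0.022], 1],
    [[-0.004, -0.036, 0.002], [0, 0, -0.022], 1],
    [[-0.004, -0.036, 0.002], [0, 0, -0.022], 1],
    [[-0.004, -0.036, 0.001], [0, 0, -0.022], 1],
    [[-0.004, -0.036, 0], [0, 0, -0.022], 1],
    [[-0.004, -0.036, 0], [0, 0, -0.022], 1],
    [[-0.004, -0.036, 0], [0, 0, -0.022], 1],
    [[-0.004, -0.036, 0], [0, 0, -0.022], 1],
  ],
)

```text
t: 15.43
tool_pos: [0.5175, -0.1419, 0.2211]
tool_rot: [0.509, 0.492, -0.497, 0.502]
contact_force: [0.5, -0.1, -0.4]
finger_gap: 0.0856
```

```bash
python3 -c "
from h import *
st((.504,-.28,.2),-5)"
```

```text
t 15.43 pos [ 0.5175 -0.1419  0.2211] x [ 0.022  0.002 -1.   ] jaw deg -0.67 gap 0.0856 F [ 0.5 -0.1 -0.4] q [-0.27  0.04  0.17  1.68  0.01  1.31]
delta [-0.0135 -0.1381 -0.0211] turn z rad -0.0755 tilt fix [-0.0018  0.0218  0.    ]
```

Emit:
play_rows(
  increments=[
    [[-0.004, -0.034, 0], [-0.002, 0.01, -0.02], 1],
    [[-0.004, -0.034, 0], [0, 0.01, -0.02], 1],
    [[-0.004, -0.032, 0], [0, 0, -0.018], 1],
    [[-0.002, -0.02, 0], [0, 0, -0.01], 1],
    [[0, -0.006, 0], [0, 0, 0], 1],
    [[0, 0, -0.01], [0, 0, 0], 1],
    [[0, 0, -0.02], [0, 0, 0], 1],
  ],
)

```text
t: 16.02
tool_pos: [0.5014, -0.2819, 0.1947]
tool_rot: [0.524, 0.473, -0.522, 0.48]
contact_force: [0.4, -0.1, 0.3]
finger_gap: 0.0857
```

```bash
python3 -c "
from h import *
st((.504,-.28,.115),-5)"
```

```text
t 16.02 pos [ 0.5014 -0.2819  0.1947] x [ 0.009 -0.006 -1.   ] jaw deg -5.31 gap 0.0857 F [ 0.4 -0.1  0.3] q [-0.51  0.13  0.22  1.65 -0.    1.15]
delta [ 0.0026  0.0019 -0.0797] turn z rad 0.0055 tilt fix [0.006  0.0092 0.    ]
```

Emit:
play_rows(
  increments=[
    [[0.0025, 0.002, -0.02], [0.006, 0.009, 0.005], 1],
    [[0, 0, -0.025], [0, 0, 0], 1],
    [[0, 0, -0.02], [0, 0, 0], 1],
    [[0, 0, -0.01], [0, 0, 0], 1],
    [[0, 0, 0], [0, 0, 0], 1],
  ],
)

```text
t: 16.43
tool_pos: [0.5036, -0.2733, 0.1111]
tool_rot: [0.52, 0.48, -0.52, 0.478]
contact_force: [-1.1, 0.8, 0.3]
finger_gap: 0.0858
```

```bash
python3 -c "
from h import *
st((.504,-.28,.056),-5)"
```

```text
t 16.43 pos [ 0.5036 -0.2733  0.1111] x [-0.002  0.003 -1.   ] jaw deg -4.71 gap 0.0858 F [-1.1  0.8  0.3] q [-0.5   0.13  0.05  1.5   0.    1.15]
delta [ 0.0004 -0.0067 -0.0551] turn z rad -0.0051 tilt fix [-0.003  -0.0025 -0.    ]
```

Emit:
play_rows(
  increments=[
    [[0.0005, -0.006, -0.015], [-0.003, -0.0025, -0.005], 1],
    [[0, -0.0005, -0.015], [0, 0, 0], 1],
    [[0, 0, -0.008], [0, 0, 0], 1],
    [[0, 0, 0], [0, 0, 0], 1],
  ],
)

```text
t: 16.77
tool_pos: [0.5056, -0.2771, 0.0746]
tool_rot: [0.521, 0.478, -0.52, 0.48]
contact_force: [-0.0, 1.3, -0.1]
finger_gap: 0.0856
```

```bash
python3 - <<'E'
from h import *
st((.504,-.28,.056),-5); 
E
```

```text
t 16.77 pos [ 0.5056 -0.2771  0.0746] x [ 0.003 -0.001 -1.   ] jaw deg -4.77 gap 0.0856 F [-0.   1.3 -0.1] q [-0.5   0.13 -0.01  1.42  0.    1.15]
delta [-0.0016 -0.0029 -0.0186] turn z rad -0.004 tilt fix [0.0012 0.0032 0.    ]
```

Emit:
play_rows(
  increments=[
    [[-0.0016, -0.003, -0.012], [0.001, 0.003, -0.004], 1],
    [[0, 0, -0.007], [0, 0, 0], 1],
    [[0, 0, 0], [0, 0, 0], 1],
  ],
)

```text
t: 17.02
tool_pos: [0.5052, -0.2801, 0.0568]
tool_rot: [0.522, 0.477, -0.521, 0.479]
contact_force: [0.2, -0.4, 0.0]
finger_gap: 0.0854
```

```bash
python3 - <<'E'
from h import *
st((.504,-.28,.056),-5); 
E
```

```text
t 17.02 pos [ 0.5052 -0.2801  0.0568] x [ 0.003 -0.002 -1.   ] jaw deg -4.95 gap 0.0854 F [ 0.2 -0.4  0. ] q [-0.51  0.14 -0.04  1.39 -0.    1.15]
delta [-0.0012  0.0001 -0.0008] turn z rad -0.0008 tilt fix [0.0017 0.003  0.    ]
```

Emit:
play_rows(
  increments=[
    [[-0.001, 0, -0.002], [0.0015, 0.003, 0], -1],
    [[0, 0, -0.001], [0, 0, 0], -1],
    [[0, 0, 0], [0, 0, 0], -1],
    [[0, 0, 0], [0, 0, 0], -1],
    [[0, 0, 0], [0, 0, 0], -1],
    [[0, 0, 0], [0, 0, 0], -1],
  ],
)

```text
t: 17.52
tool_pos: [0.5048, -0.2806, 0.0553]
tool_rot: [0.521, 0.477, -0.521, 0.478]
contact_force: [-0.1, 0.3, -0.5]
finger_gap: 0.0323
```

```bash
python3 - <<'E'
from h import *
st((.504,-.28,.056),-5); look('b1',(210,370,330,490))
E
```

```text
t 17.52 pos [ 0.5048 -0.2806  0.0553] x [ 0.002 -0.001 -1.   ] jaw deg -4.98 gap 0.0323 F [-0.1  0.3 -0.5] q [-0.51  0.14 -0.04  1.39 -0.    1.15]
delta [-0.0008  0.0006  0.0007] turn z rad -0.0004 tilt fix [0.001  0.0015 0.    ]
```

View pics/b1.png

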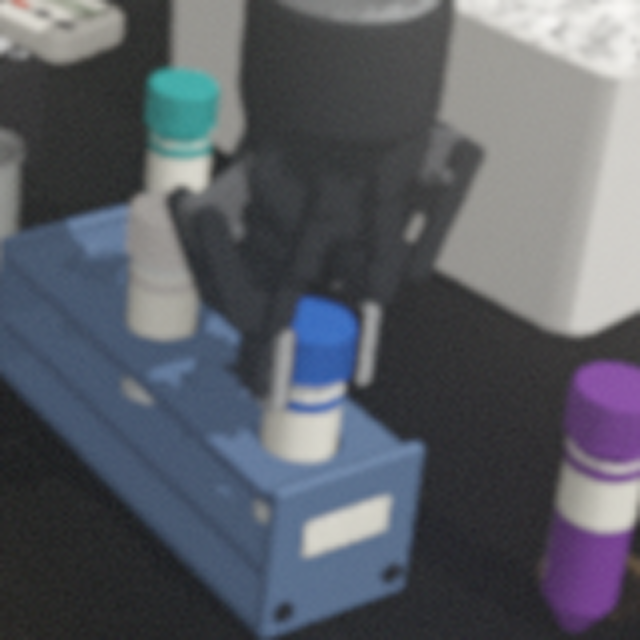

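Blue cap gripped at crop (325,340), gap 32.3 mm. Lift high enough to clear white.

Emit:
play_rows(
  increments=[
    [[0, 0, 0.015], [0.001, 0.002, 0], -1],
    [[0, 0, 0.03], [0, 0, 0], -1],
    [[0, 0, 0.035], [0, 0, 0], -1],
    [[0, 0, 0.035], [0, 0, 0], -1],
    [[0, 0, 0.03], [0, 0, 0], -1],
    [[0.001, 0.01, 0.01], [0, 0, 0.01], -1],
    [[0.003, 0.025, 0.004], [0, 0, 0.02], -1],
    [[0.004, 0.03, 0.003], [0, 0, 0.02], -1],
    [[0.004, 0.035, 0.002], [0, 0, 0.02], -1],
  ],
)

```text
t: 18.37
tool_pos: [0.5138, -0.1805, 0.2224]
tool_rot: [-0.505, -0.496, 0.506, -0.493]
contact_force: [0.8, 0.7, -0.5]
finger_gap: 0.0323
```

```bash
python3 -c "
from h import *
st((.568,.149,.2),11.7)"
```

```text
t 18.37 pos [ 0.5138 -0.1805  0.2224] x [-0.005  0.001 -1.   ] jaw deg -1.24 gap 0.0323 F [ 0.8  0.7 -0.5] q [-0.34  0.09  0.23  1.71 -0.    1.25]
delta [ 0.0542  0.3295 -0.0224] turn z rad 0.2259 tilt fix [-0.0015 -0.0049 -0.    ]
```

Emit:
play_rows(
  increments=[
    [[0.005, 0.035, 0], [0, -0.002, 0.025], -1],
    [[0.006, 0.036, 0], [0, -0.002, 0.025], -1],
    [[0.006, 0.036, 0], [0, 0, 0.025], -1],
    [[0.006, 0.036, 0], [0, 0, 0.025], -1],
    [[0.006, 0.036, 0], [0, 0, 0.025], -1],
    [[0.006, 0.036, 0], [0, 0, 0.025], -1],
    [[0.006, 0.034, 0], [0, 0, 0.02], -1],
    [[0.004, 0.025, 0], [0, 0, 0.01], -1],
    [[0.002, 0.012, 0], [0, 0, 0], -1],
    [[0, 0, 0], [0, 0, 0], -1],
  ],
)

```text
t: 19.2
tool_pos: [0.5582, 0.1288, 0.2172]
tool_rot: [0.454, 0.544, -0.454, 0.54]
contact_force: [0.6, -0.3, -0.2]
finger_gap: 0.0325
```

```bash
python3 -c "
from h import *
st((.568,.149,.145),11.7)"
```

```text
t 19.2 pos [0.5582 0.1288 0.2172] x [-0.005  0.003 -1.   ] jaw deg 10.11 gap 0.0325 F [ 0.6 -0.3 -0.2] q [0.22 0.16 0.29 1.71 0.   1.62]
delta [ 0.0098  0.0202 -0.0722] turn z rad 0.0277 tilt fix [-0.0026 -0.0046 -0.    ]
```

Emit:
play_rows(
  increments=[
    [[0.006, 0.012, -0.01], [-0.0026, -0.0045, 0.025], -1],
    [[0.004, 0.006, -0.02], [0, 0, 0], -1],
    [[0, 0, -0.02], [0, 0, 0], -1],
    [[0, 0, -0.012], [0, 0, 0], -1],
    [[0, 0, 0], [0, 0, 0], -1],
  ],
)

```text
t: 19.62
tool_pos: [0.5685, 0.1488, 0.1491]
tool_rot: [0.445, 0.549, -0.445, 0.55]
contact_force: [-0.6, -0.1, -0.9]
finger_gap: 0.0329
```

```bash
python3 -c "
from h import *
st((.568,.149,.125),11.7)"
```

```text
t 19.62 pos [0.5685 0.1488 0.1491] x [ 0.    -0.001 -1.   ] jaw deg 11.95 gap 0.0329 F [-0.6 -0.1 -0.9] q [ 0.26  0.17  0.17  1.57 -0.    1.62]
delta [-0.0005  0.0002 -0.0241] turn z rad -0.0043 tilt fix [0.0009 0.     0.    ]
```

Emit:
play_rows(
  increments=[
    [[0, 0, -0.012], [0.001, 0, -0.004], -1],
    [[0, 0, -0.015], [0, 0, 0], -1],
    [[0, 0, -0.012], [0, 0, 0], -1],
    [[0, 0, 0], [0, 0, 0], -1],
  ],
)

```text
t: 19.95
tool_pos: [0.5684, 0.1475, 0.1077]
tool_rot: [0.446, 0.548, -0.447, 0.548]
contact_force: [0.2, -0.3, -0.4]
finger_gap: 0.0325
```

```bash
python3 - <<'E'
from h import *
st((.568,.149,.067),11.7); look('b2')
E
```

```text
t 19.95 pos [0.5684 0.1475 0.1077] x [-0. -0. -1.] jaw deg 11.73 gap 0.0325 F [ 0.2 -0.3 -0.4] q [ 0.25  0.16  0.08  1.49 -0.    1.62]
delta [-0.0004  0.0015 -0.0407] turn z rad -0.0005 tilt fix [ 0.0005 -0.0004  0.    ]
```

View pics/b2.png

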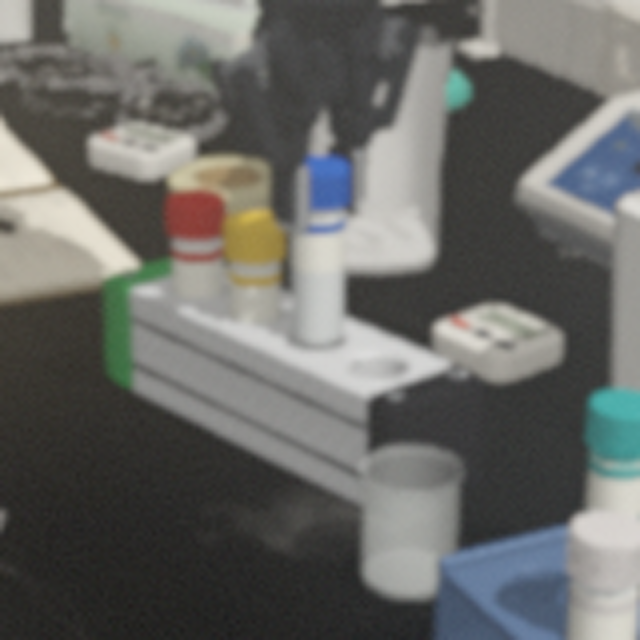

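Blue is in the mouth of well 3, at crop (320,340). Lower it.

Emit:
play_rows(
  increments=[
    [[0, 0.0015, -0.01], [0, 0, 0], -1],
    [[0, 0, -0.012], [0, 0, 0], -1],
    [[0, 0, -0.01], [0, 0, 0], -1],
    [[0, 0, 0], [0, 0, 0], -1],
  ],
)

```text
t: 20.38
tool_pos: [0.57, 0.1495, 0.0783]
tool_rot: [0.448, 0.547, -0.445, 0.55]
contact_force: [-0.3, 0.7, -0.7]
finger_gap: 0.0327
```

```bash
python3 - <<'E'
from h import *
st((.568,.149,.066),11.7)
E
```

```text
t 20.38 pos [0.57   0.1495 0.0783] x [ 0.005  0.001 -1.   ] jaw deg 11.72 gap 0.0327 F [-0.3  0.7 -0.7] q [ 0.26  0.16  0.03  1.43 -0.    1.62]
delta [-0.002  -0.0005 -0.0123] turn z rad -0.0004 tilt fix [-0.0013  0.0053  0.    ]
```

Emit:
play_rows(
  increments=[
    [[-0.002, -0.0005, -0.01], [-0.001, 0.005, 0], -1],
    [[0, 0, -0.002], [0, 0, 0], -1],
    [[0, 0, 0], [0, 0, 0], 1],
    [[0, 0, 0], [0, 0, 0], 1],
    [[0, 0, 0], [0, 0, 0], 1],
    [[0, 0, 0], [0, 0, 0], 1],
    [[0, 0, 0.015], [0, 0, 0], 1],
    [[0, 0, 0.03], [0, 0, 0], 1],
    [[0, 0, 0.035], [0, 0, 0], 1],
    [[0, 0, 0.035], [0, 0, 0], 1],
  ],
)

```text
t: 21.22
tool_pos: [0.5644, 0.148, 0.1761]
tool_rot: [0.443, 0.551, -0.449, 0.546]
contact_force: [0.8, 0.5, 0.8]
finger_gap: 0.0855
```

```bash
python3 - <<'E'
from h import *
st((.5126,-.1807,.20),-5); look('b3')
E
```

```text
t 21.22 pos [0.5644 0.148  0.1761] x [-0.011 -0.003 -1.   ] jaw deg 11.73 gap 0.0855 F [0.8 0.5 0.8] q [ 0.26  0.17  0.23  1.64 -0.    1.62]
delta [-0.0518 -0.3287  0.0239] turn z rad -0.292 tilt fix [ 0.0029 -0.0106  0.    ]
```

View pics/b3.png

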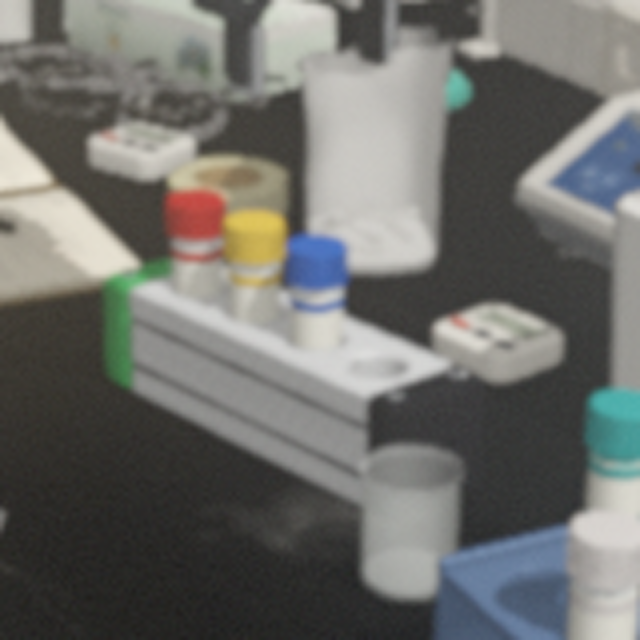

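Blue is seated in well 3, cap at crop (317,262). Last is white.

Emit:
play_rows(
  increments=[
    [[-0.002, -0.015, 0.01], [0.003, -0.01, -0.02], 1],
    [[-0.005, -0.03, 0.005], [0, 0, -0.033], 1],
    [[-0.006, -0.036, 0.002], [0, 0, -0.033], 1],
    [[-0.006, -0.036, 0.001], [0, 0, -0.033], 1],
    [[-0.006, -0.036, 0.001], [0, 0, -0.033], 1],
    [[-0.006, -0.036, 0], [0, 0, -0.033], 1],
    [[-0.006, -0.036, 0], [0, 0, -0.033], 1],
    [[-0.006, -0.034, 0], [0, 0, -0.033], 1],
    [[-0.004, -0.03, 0], [0, 0, -0.03], 1],
    [[-0.002, -0.015, 0], [0, 0, -0.01], 1],
  ],
)

```text
t: 22.15
tool_pos: [0.5169, -0.1637, 0.2069]
tool_rot: [0.528, 0.471, -0.517, 0.482]
contact_force: [0.6, 0.4, 0.3]
finger_gap: 0.0856
```

```bash
python3 -c "
from h import *
st((.5126,-.1807,.17),-5)"
```

```text
t 22.15 pos [ 0.5169 -0.1637  0.2069] x [ 0.023 -0.002 -1.   ] jaw deg -5.25 gap 0.0856 F [0.6 0.4 0.3] q [-0.31  0.05  0.15  1.65  0.01  1.35]
delta [-0.0043 -0.017  -0.0369] turn z rad 0.0043 tilt fix [0.0018 0.0228 0.    ]
```

Emit:
play_rows(
  increments=[
    [[-0.004, -0.012, -0.005], [0.002, 0.022, 0.004], 1],
    [[0, -0.002, -0.015], [0, 0, 0], 1],
    [[0, 0, -0.02], [0, 0, 0], 1],
    [[0, 0, -0.02], [0, 0, 0], 1],
    [[0, 0, -0.01], [0, 0, 0], 1],
    [[0, 0, 0], [0, 0, 0], 1],
  ],
)

```text
t: 22.65
tool_pos: [0.5124, -0.1848, 0.1372]
tool_rot: [0.525, 0.473, -0.523, 0.478]
contact_force: [-1.0, 0.1, 0.3]
finger_gap: 0.0852
```

```bash
python3 -c "
from h import *
st((.5126,-.1807,.056),-5)"
```

```text
t 22.65 pos [ 0.5124 -0.1848  0.1372] x [ 0.006 -0.003 -1.   ] jaw deg -5.54 gap 0.0852 F [-1.   0.1  0.3] q [-0.35  0.05  0.02  1.53 -0.    1.32]
delta [ 0.0002  0.0041 -0.0812] turn z rad 0.0094 tilt fix [0.0028 0.0065 0.    ]
```

Emit:
play_rows(
  increments=[
    [[0, 0.0035, -0.015], [0.003, 0.006, 0.009], 1],
    [[0, 0, -0.02], [0, 0, 0], 1],
    [[0, 0, -0.015], [0, 0, 0], 1],
    [[0, 0, 0], [0, 0, 0], 1],
  ],
)

```text
t: 22.98
tool_pos: [0.5139, -0.1812, 0.0897]
tool_rot: [0.522, 0.476, -0.52, 0.479]
contact_force: [0.4, 0.0, -0.7]
finger_gap: 0.0853
```

```bash
python3 -c "
from h import *
st((.5126,-.1807,.056),-5)"
```

```text
t 22.98 pos [ 0.5139 -0.1812  0.0897] x [ 0.005 -0.001 -1.   ] jaw deg -4.96 gap 0.0853 F [ 0.4  0.  -0.7] q [-0.34  0.06 -0.07  1.44  0.    1.32]
delta [-0.0013  0.0005 -0.0337] turn z rad -0.0008 tilt fix [0.0013 0.005  0.    ]
```

Emit:
play_rows(
  increments=[
    [[-0.0015, 0.0005, -0.015], [0.001, 0.005, 0], 1],
    [[0, 0, -0.015], [0, 0, 0], 1],
    [[0, 0, -0.004], [0, 0, 0], 1],
    [[0, 0, 0], [0, 0, 0], 1],
  ],
)

```text
t: 23.32
tool_pos: [0.5147, -0.1807, 0.0608]
tool_rot: [0.522, 0.476, -0.52, 0.48]
contact_force: [-0.2, 0.8, -0.4]
finger_gap: 0.085
```

```bash
python3 -c "
from h import *
st((.5126,-.1807,.056),-5)"
```

```text
t 23.32 pos [ 0.5147 -0.1807  0.0608] x [ 0.005 -0.002 -1.   ] jaw deg -4.88 gap 0.085 F [-0.2  0.8 -0.4] q [-0.34  0.06 -0.12  1.39 -0.    1.32]
delta [-0.0021  0.     -0.0048] turn z rad -0.002 tilt fix [0.0022 0.0054 0.    ]
```

Emit:
play_rows(
  increments=[
    [[-0.002, 0, -0.005], [0.002, 0.005, -0.002], 1],
    [[0, 0, -0.002], [0, 0, 0], -1],
    [[0, 0, -0.001], [0, 0, 0], -1],
    [[0, 0, 0], [0, 0, 0], -1],
    [[0, 0, 0], [0, 0, 0], -1],
    [[0, 0, 0], [0, 0, 0], -1],
    [[0, 0, 0], [0, 0, 0], -1],
  ],
)

```text
t: 23.9
tool_pos: [0.5149, -0.1815, 0.058]
tool_rot: [0.522, 0.476, -0.52, 0.48]
contact_force: [-0.0, 0.7, -0.1]
finger_gap: 0.0326
```

```bash
python3 - <<'E'
from h import *
st((.5126,-.1807,.056),-5); look('h1',(200,360,300,460))
E
```

```text
t 23.9 pos [ 0.5149 -0.1815  0.058 ] x [ 0.006 -0.002 -1.   ] jaw deg -5.0 gap 0.0326 F [-0.   0.7 -0.1] q [-0.34  0.06 -0.12  1.38 -0.    1.32]
delta [-0.0023  0.0008 -0.002 ] turn z rad 0.0001 tilt fix [0.0022 0.0061 0.    ]
```

View pics/h1.png

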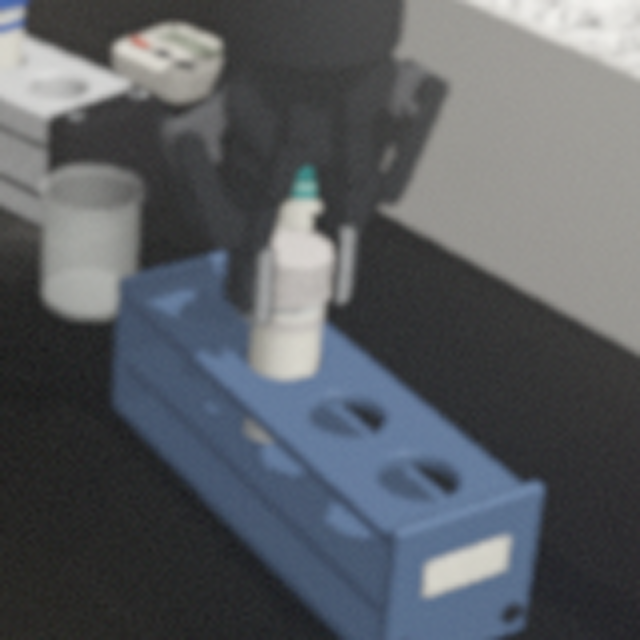

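White cap gripped at crop (300,270). Lift and carry it to well 4, stopping short of blue.

Emit:
play_rows(
  increments=[
    [[-0.001, 0, 0.015], [0.002, 0.006, 0], -1],
    [[0, 0, 0.03], [0, 0, 0], -1],
    [[0, 0, 0.035], [0, 0, 0], -1],
    [[0, 0, 0.035], [0, 0, 0], -1],
    [[0.001, 0.01, 0.025], [0, 0, 0.01], -1],
    [[0.005, 0.025, 0.006], [0, 0, 0.03], -1],
    [[0.007, 0.03, 0.003], [0, 0, 0.035], -1],
    [[0.008, 0.035, 0.002], [0, 0, 0.035], -1],
    [[0.008, 0.035, 0], [0, 0, 0.035], -1],
    [[0.008, 0.035, 0], [0, 0, 0.035], -1],
  ],
)

```text
t: 24.83
tool_pos: [0.549, -0.0104, 0.2149]
tool_rot: [0.477, 0.522, -0.477, 0.522]
contact_force: [0.9, -0.9, -1.0]
finger_gap: 0.0325
```

```bash
python3 -c "
from h import *
st((.578,.100,.2),11.7)"
```

```text
t 24.83 pos [ 0.549  -0.0104  0.2149] x [-0. -0. -1.] jaw deg 5.08 gap 0.0325 F [ 0.9 -0.9 -1. ] q [-0.02  0.09  0.21  1.69 -0.    1.46]
delta [ 0.029   0.1104 -0.0149] turn z rad 0.1156 tilt fix [ 0.0005 -0.      0.    ]
```

Emit:
play_rows(
  increments=[
    [[0.008, 0.03, 0], [0, 0, 0.035], -1],
    [[0.008, 0.03, 0], [0, 0, 0.035], -1],
    [[0.006, 0.022, 0], [0, 0, 0.025], -1],
    [[0.003, 0.012, 0], [0, 0, 0.015], -1],
    [[0, 0.003, 0], [0, 0, 0], -1],
    [[0, 0, 0], [0, 0, 0], -1],
    [[0, 0, 0], [0, 0, 0], -1],
  ],
)

```text
t: 25.42
tool_pos: [0.5747, 0.0971, 0.2139]
tool_rot: [0.444, 0.55, -0.445, 0.55]
contact_force: [0.5, 0.5, -0.5]
finger_gap: 0.0325
```

```bash
python3 -c "
from h import *
st((.578,.100,.15),11.7)"
```

```text
t 25.42 pos [0.5747 0.0971 0.2139] x [-0.001 -0.    -1.   ] jaw deg 12.14 gap 0.0325 F [ 0.5  0.5 -0.5] q [0.17 0.18 0.3  1.7  0.   1.53]
delta [ 0.0033  0.0029 -0.0639] turn z rad -0.0076 tilt fix [ 0.     -0.0012  0.    ]
```

Emit:
play_rows(
  increments=[
    [[0.0033, 0.003, -0.015], [0, -0.001, -0.007], -1],
    [[0, 0, -0.025], [0, 0, 0], -1],
    [[0, 0, -0.018], [0, 0, 0], -1],
    [[0, 0, 0], [0, 0, 0], -1],
    [[0, 0, 0], [0, 0, 0], -1],
  ],
)

```text
t: 25.83
tool_pos: [0.5778, 0.093, 0.1563]
tool_rot: [0.45, 0.545, -0.449, 0.547]
contact_force: [0.3, -0.2, 0.2]
finger_gap: 0.0323
```

```bash
python3 -c "
from h import *
st((.578,.100,.13),11.7)"
```

```text
t 25.83 pos [0.5778 0.093  0.1563] x [ 0.003 -0.001 -1.   ] jaw deg 11.14 gap 0.0323 F [ 0.3 -0.2  0.2] q [ 0.16  0.16  0.17  1.58 -0.    1.54]
delta [ 0.0002  0.007  -0.0263] turn z rad 0.0098 tilt fix [0.0009 0.0029 0.    ]
```

Emit:
play_rows(
  increments=[
    [[0, 0.006, -0.01], [0, 0.003, 0.009], -1],
    [[0, 0, -0.012], [0, 0, 0], -1],
    [[0, 0, 0], [0, 0, 0], -1],
  ],
)

```text
t: 26.08
tool_pos: [0.5786, 0.0976, 0.1355]
tool_rot: [0.448, 0.547, -0.447, 0.549]
contact_force: [0.2, 0.6, -1.2]
finger_gap: 0.0324
```

```bash
python3 -c "
from h import *
st((.578,.100,.11),11.7)"
```

```text
t 26.08 pos [0.5786 0.0976 0.1355] x [ 0.003 -0.001 -1.   ] jaw deg 11.51 gap 0.0324 F [ 0.2  0.6 -1.2] q [ 0.17  0.16  0.13  1.54 -0.    1.54]
delta [-0.0006  0.0024 -0.0255] turn z rad 0.0032 tilt fix [0.0005 0.003  0.    ]
```

Emit:
play_rows(
  increments=[
    [[-0.0006, 0.0024, -0.006], [0, 0.003, 0.003], -1],
    [[0, 0, -0.012], [0, 0, 0], -1],
    [[0, 0, -0.01], [0, 0, 0], -1],
    [[0, 0, 0], [0, 0, 0], -1],
  ],
)

```text
t: 26.42
tool_pos: [0.5784, 0.1004, 0.1056]
tool_rot: [0.447, 0.548, -0.446, 0.549]
contact_force: [-1.0, -0.3, -1.2]
finger_gap: 0.0325
```

```bash
python3 - <<'E'
from h import *
st((.578,.100,.068),11.7); look('h2')
E
```

```text
t 26.42 pos [0.5784 0.1004 0.1056] x [ 0.001 -0.    -1.   ] jaw deg 11.72 gap 0.0325 F [-1.  -0.3 -1.2] q [ 0.17  0.16  0.08  1.49 -0.    1.54]
delta [-0.0004 -0.0004 -0.0376] turn z rad -0.0004 tilt fix [0.0003 0.0012 0.    ]
```

View pics/h2.png

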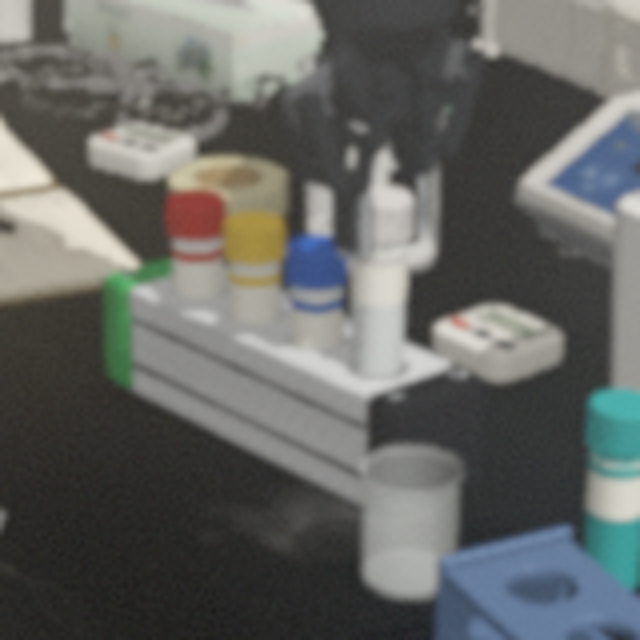

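White is inside the mouth of well 4, at crop (381,370). Lower, check, release.

Emit:
play_rows(
  increments=[
    [[0, 0, -0.01], [0, 0.001, 0], -1],
    [[0, 0, -0.012], [0, 0, 0], -1],
    [[0, 0, -0.01], [0, 0, 0], -1],
    [[0, 0, 0], [0, 0, 0], -1],
  ],
)

```text
t: 26.85
tool_pos: [0.5795, 0.1006, 0.0735]
tool_rot: [0.447, 0.547, -0.445, 0.549]
contact_force: [-0.5, -0.6, -0.8]
finger_gap: 0.0323
```

```bash
python3 - <<'E'
from h import *
st((.578,.100,.068),11.7)
E
```

```text
t 26.85 pos [0.5795 0.1006 0.0735] x [ 0.004  0.    -1.   ] jaw deg 11.72 gap 0.0323 F [-0.5 -0.6 -0.8] q [ 0.17  0.16  0.02  1.42 -0.    1.54]
delta [-0.0015 -0.0006 -0.0055] turn z rad -0.0004 tilt fix [-0.0003  0.0038  0.    ]
```

Emit:
play_rows(
  increments=[
    [[-0.0015, -0.0005, -0.005], [0, 0.004, 0], -1],
    [[0, 0, 0], [0, 0, 0], 1],
    [[0, 0, 0], [0, 0, 0], 1],
    [[0, 0, 0], [0, 0, 0], 1],
    [[0, 0, 0], [0, 0, 0], 1],
    [[0, 0, 0.015], [0, 0, 0], 1],
    [[0, 0, 0.03], [0, 0, 0], 1],
    [[0, 0, 0.035], [0, 0, 0], 1],
    [[0, 0, 0.035], [0, 0, 0], 1],
    [[0, 0, 0.03], [0, 0, 0], 1],
  ],
)

```text
t: 27.68
tool_pos: [0.5733, 0.0992, 0.2113]
tool_rot: [0.443, 0.551, -0.45, 0.545]
contact_force: [0.9, 0.2, 0.7]
finger_gap: 0.0854
```

Emit:
play_rows(
  increments=[
    [[0, -0.02, 0.01], [0, 0, 0], 1],
    [[-0.02, -0.03, 0.005], [0, 0, 0], 1],
    [[-0.02, -0.035, 0], [0, 0, 0], 1],
    [[-0.02, -0.035, 0], [0, 0, 0], 1],
    [[-0.02, -0.035, 0], [0, 0, 0], 1],
    [[-0.02, -0.035, 0], [0, 0, 0], 1],
    [[-0.02, -0.035, 0], [0, 0, 0], 1],
    [[-0.01, -0.03, 0], [0, 0, 0], 1],
    [[0, -0.01, 0], [0, 0, 0], 1],
    [[0, 0, 0], [0, 0, 0], 1],
  ],
)

```text
t: 28.52
tool_pos: [0.44, -0.1734, 0.2406]
tool_rot: [0.446, 0.546, -0.444, 0.553]
contact_force: [0.1, -0.2, 0.2]
finger_gap: 0.0852
```

```bash
python3 - <<'E'
from h import *
st(); look('f')
p,d,P=cloud('top'); cv2.imwrite('pics/ftop.png',p)
for nm,c in (('red',(.548,.247)),('yel',(.558,.198)),('blu',(.568,.149)),('whi',(.578,.1))):
    m=(np.hypot(P[...,0]-c[0],P[...,1]-c[1])<.024)&(P[...,2]>.115); q=P[m]; 
    uv=np.argwhere(m)[:,::-1].mean(0)
    print(nm,m.sum(),'z',np.median(q[:,2]).round(4),'xy',onz('top',[uv],.127)[0].round(4),'px',uv.round(), p[int(uv[1]),int(uv[0])])
m=np.zeros(p.shape[:2],bool); m[240:280,296:335]=1; m&=(P[...,2]>.05)&(P[...,2]<.08)
if m.sum(): print('beaker',cv2.minEnclosingCircle(P[m][:,:2].astype(np.float32)))
E
```

```text
t 28.52 pos [ 0.44   -0.1734  0.2406] x [ 0.011 -0.004 -1.   ] jaw deg 12.01 gap 0.0852 F [ 0.1 -0.2  0.2] q [-0.38 -0.09  0.08  1.73  0.    0.99]
red 256 z 0.1264 xy [0.5451 0.2455 0.127 ] px [187. 245.] [ 26  32 224]
yel 249 z 0.1262 xy [0.5556 0.1968 0.127 ] px [212. 240.] [ 31 218 245]
blu 246 z 0.126 xy [0.567  0.1478 0.127 ] px [237. 234.] [226  99  35]
whi 244 z 0.1263 xy [0.5752 0.0997 0.127 ] px [262. 231.] [237 238 241]
beaker ((0.5304547548294067, -0.005230084992945194), 0.02641195058822632)
```

View pics/f.png

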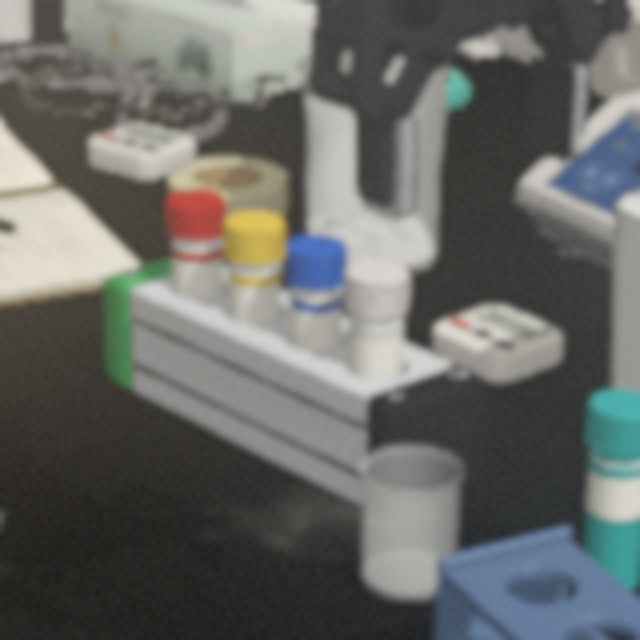

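View pics/ftop.png

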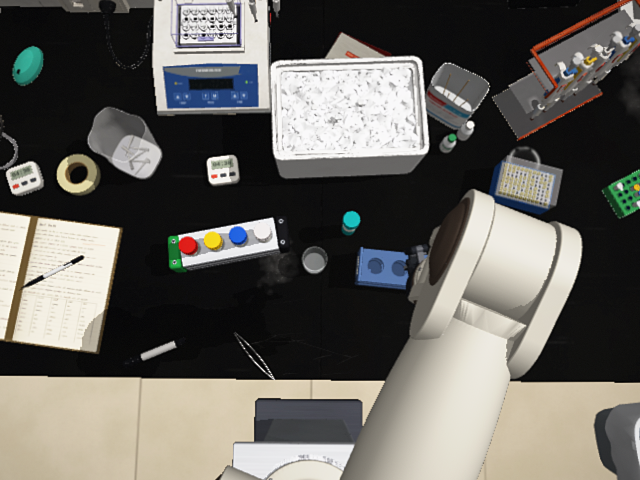

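Top view: red (187,245), yellow (212,240), blue (237,234) and white (262,231) run from the green to the black grip. Cap tops are at 126 mm, so all are seated, and the beaker has moved less than 0.1 mm. The gripper is open and clear.

```bash
python3 -c "
from plant import *
print(job_done())"
```

```text
the job is handed in; nothing more can be done
None
```

All four tubes are in the cold block in the order asked: red next to the green grip, then yellow, blue, and white at the black end. I handed the job in at about 28.7 s; no verdict is reported.

- **Final checks:** the cap tops measured 126.0–126.4 mm against 127 mm for a fully seated tube. They lie within about 3 mm of the well axes. That fits the play in the wells, so a tube may lean slightly.
- **Beaker:** it reads within 0.1 mm of where it started.
- **Forces:** at the end of each move the force on the tool was about 2 N or less. The gripper ended open and clear of everything.
- **Reported height was off:** the cameras placed the fingertips about 33 mm higher than the reported tool height. I confirmed this by closing the gripper in the air before the first grasp, and corrected for it in every grasp and placing. Position sideways agreed.
- **Drift:** the arm crept a few millimetres and tilted slightly between rows, so I re-measured and corrected before each grasp and insertion.

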